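# Load the dip baskets into the UV cure box

## Task

Load every dip basket hanging on the drip rack into the UV cure box: lift each one up and off its forked hook, stand it on the loading sill and, with the push bar, push it in through the sprung amber flap far enough that the flap swings shut behind it, then draw the bar back out. When all the baskets stand upright inside, the flap is shut and the bar is fully back, press the start button fully down and let it go. Leave the wash bottle and the glass jar where they are.

Things in the scene. Friction and masses are not known exactly. Their poses are not given: they have to be found in the camera images.
- basket1: dip basket: perforated round steel dish 66 mm across, 14 mm high, with small prints in it; on its middle a steel stem 9 mm thick (14 to 38 mm above the underside), then an upright white round handle 24 mm across (38 to 68 mm). About 0.35 kg, nearly all in the dish, so it stands steadily. Origin: centre of the underside; z up along the handle. Each run has only some of the four baskets.
- basket2: dip basket: perforated round steel dish 66 mm across, 14 mm high, with small prints in it; on its middle a steel stem 9 mm thick (14 to 38 mm above the underside), then an upright white round handle 24 mm across (38 to 68 mm). About 0.35 kg, nearly all in the dish, so it stands steadily. Origin: centre of the underside; z up along the handle. Each run has only some of the four baskets.
- basket3: dip basket: perforated round steel dish 66 mm across, 14 mm high, with small prints in it; on its middle a steel stem 9 mm thick (14 to 38 mm above the underside), then an upright white round handle 24 mm across (38 to 68 mm). About 0.35 kg, nearly all in the dish, so it stands steadily. Origin: centre of the underside; z up along the handle. Each run has only some of the four baskets.
- basket4: dip basket: perforated round steel dish 66 mm across, 14 mm high, with small prints in it; on its middle a steel stem 9 mm thick (14 to 38 mm above the underside), then an upright white round handle 24 mm across (38 to 68 mm). About 0.35 kg, nearly all in the dish, so it stands steadily. Origin: centre of the underside; z up along the handle. Each run has only some of the four baskets.
- rack: fixed drip rack: bar with four forked hooks over a grey drip tray (10 mm high, x -90 to +50, y +-185 mm). Origin: on the bench, mid-width; y along the row; the forks stick out towards -x from the bar (x +35, top 83 mm high) to x -58 mm. A hanging basket has its underside 45 mm above the bench. To free it, raise it 9 to 15 mm (at 18 the dish meets the fork), then draw it 70 mm or more towards -x.
- hook1 (a point): seat of forked hook 1 (x -30, y -142.5 mm on the rack), on top of its two tines, 83 mm above the bench, where the underside of a hanging basket's handle lies. Tines 7 mm wide, 6 mm thick, the slot between them 13 mm, open to the rack's -x, with an end lip 7 mm high. Hooks are 95 mm apart.
- hook2 (a point): seat of forked hook 2 (x -30, y -47.5 mm on the rack), on top of its two tines, 83 mm above the bench, where the underside of a hanging basket's handle lies. Tines 7 mm wide, 6 mm thick, the slot between them 13 mm, open to the rack's -x, with an end lip 7 mm high. Hooks are 95 mm apart.
- hook3 (a point): seat of forked hook 3 (x -30, y +47.5 mm on the rack), on top of its two tines, 83 mm above the bench, where the underside of a hanging basket's handle lies. Tines 7 mm wide, 6 mm thick, the slot between them 13 mm, open to the rack's -x, with an end lip 7 mm high. Hooks are 95 mm apart.
- hook4 (a point): seat of forked hook 4 (x -30, y +142.5 mm on the rack), on top of its two tines, 83 mm above the bench, where the underside of a hanging basket's handle lies. Tines 7 mm wide, 6 mm thick, the slot between them 13 mm, open to the rack's -x, with an end lip 7 mm high. Hooks are 95 mm apart.
- curebox: fixed UV cure box, grey with amber see-through hood. Origin: on the bench under the middle of the loading sill; x into the chamber, z up. Sill and chamber floor are level, 20 mm above the bench. Doorway with flap at x 65 mm, 103 mm wide; chamber 200 mm wide, back wall at x 437, roof 142 mm high. The flap shuts once the centre of the last basket is past about x 175; later baskets push earlier ones on.
- sill_mid (a point): middle of the loading sill (axes as the cure box), where a basket is stood: the free length is x -60 (nose of the bar drawn back) to +65 mm (flap). Side rails 9 mm high, 110 mm apart. Behind the sill (x -215 to -65) a tongue 52 mm wide carries the push bar. On the -y side of the sill (y -140 to -70, x -39 to +63 mm) is the control pod, 45 mm high, with the button.
- pusher (a joint): travel in m of the push bar along the cure box's x: 0 drawn back, 0.215 fully in. Flat bar 12 mm high with a rubber nose 40 mm wide, sliding on the midline of the sill and through a notch in the flap's lower edge. A basket pushed with the bar fully in has its centre 123 mm past the flap. It stays where left; needs 2 N, with baskets up to about 12 N.
- pusher_handle (a point): centre of the top of the push bar's white upright handle (84 mm above the bench, 24 mm across, its grip 38 mm long); 145 mm behind the nose; axes as the cure box. With the bar in it stands 55 mm before the flap; move it straight along the cure box's x.
- pusher_nose (a point): middle of the front face of the push bar's nose, 27 mm above the bench
- flap (a joint): sprung amber flap, 100 mm wide, 103 mm long, 4 mm thick, hung upright from the lintel at x 69 mm of the cure box, hinge 125 mm above the bench. Rad: 0 shut, to 1.45 swung up into the chamber. Its spring (0.03 N m shut, 0.05 wide open) shuts it; about 0.5 N low on it opens it, and it rides up over a basket and its handle and drops behind.
- flap_edge (a point): middle of the flap's lower edge (when shut: at the end of the sill, 22 mm above the bench; a notch there 48 mm wide, 16 mm high lets the push bar through)
- start (a joint): travel in m of the start button: 0 released, 0.006 fully down; springs back; fully down takes 5 N, pressed straight down
- start_top (a point): centre of the top face of the start button (round steel, 28 mm across, on the control pod beside the sill); z is up
- wash_bottle: bystander: white wash bottle with a green cap, 68 mm across, 150 mm high. Origin: centre of the underside
- reagent_jar: bystander: glass jar with a blue cap, 60 mm across, 85 mm high. Origin: centre of the underside

How it is judged:
On the way, in this order (a step that is already met when the one before it is completed fails the run):
1. the push bar has pushed a basket in through the flap (value of joint pusher above 0.15 m and x of any of basket1, basket2, basket3, basket4 in the frame of curebox above 0.12 m), for 0.05 s.
2. every basket stands inside the cure box, the flap has swung shut and the push bar is drawn back (x of basket1 in the frame of curebox between 0.105 and 0.42 m and y of basket1 in the frame of curebox between -0.09 and 0.09 m and z of each of basket1, basket2, basket3, basket4 in the frame of curebox below 0.032 m and angle between each of basket1, basket2, basket3, basket4's own z axis and vertical below 0.2 rad and x of basket2 in the frame of curebox between 0.105 and 0.42 m and y of basket2 in the frame of curebox between -0.09 and 0.09 m and x of basket3 in the frame of curebox between 0.105 and 0.42 m and y of basket3 in the frame of curebox between -0.09 and 0.09 m and x of basket4 in the frame of curebox between 0.105 and 0.42 m and y of basket4 in the frame of curebox between -0.09 and 0.09 m and value of joint flap below 0.06 rad and value of joint pusher below 0.015 m), for 0.3 s.
3. with all baskets in, the flap shut and the bar back, the start button is pressed down (all of step 2 and value of joint start above 0.0045 m), for 0.05 s.
At the end, for the whole second after the job is handed in: every basket that was on the rack stands still and upright (0.2 rad) in the chamber, its centre over 40 mm past the flap; the flap is shut (0.06 rad), the push bar drawn back (15 mm); the start button was pressed after that (over 4.5 mm) and is released (all of step 2 and value of joint start below 0.0015 m and linear speed of each of basket1, basket2, basket3, basket4 below 0.02 m/s); the robot touches nothing.
It fails at once if the start button is pressed while a basket is still outside the cure box (value of joint start above 0.003 m and x of any of basket1, basket2, basket3, basket4 in the frame of curebox below 0.095 m).
It fails at once if the wash bottle is moved more than 30 mm or knocked over (distance of wash_bottle from where it was at the start of the episode above 0.03 m or angle between wash_bottle's own z axis and vertical above 0.5 rad).
It fails at once if the glass jar is moved more than 30 mm or knocked over (distance of reagent_jar from where it was at the start of the episode above 0.03 m or angle between reagent_jar's own z axis and vertical above 0.5 rad).
Of basket1, basket2, basket3, basket4 only 3 to 4 are there at a start; the rules pass over those that are not, and their reading is None.
At some moment in a run one of basket1, basket2, basket3, basket4 may be knocked a few centimetres aside while the robot is not near it.
Once in a run the grip may slacken for a moment while it holds something.
It also fails if it takes over 210 s, if anything falls off the work surface, if the arm or the gripper's body presses on something with over 40 N, if the wrist force passes 120 N, or if a joint passes its speed limit or range.

## Robot

A 7-joint arm with a two-finger parallel gripper is mounted at the origin on the work surface. World frame = base frame: x ahead of the robot, y to its left, z up, the work surface at z = 0. Lengths are in m, angles in rad, forces in N, time in s.
With the tool pointing down it reaches from about 0.35 to 0.9 m from the base axis. Payload 19.9 kg.
Tool frame: the origin (TCP) lies on the centre line of the jaws, within the pads' length; the fingertips stand ahead of it and the grasp point (between the pads) lies 3 mm ahead of it (r.tips_ahead is the z of the fingertips in the tool frame, in m); z points along the fingers, y is the direction in which the jaws open and shut (so a half turn about z gives the same grasp; the last joint's range is limited). The gripper opens to 85 mm and grips with 20 to 120 N. Pads are 22 mm wide; open, the fingers measure 114 mm over their backs; the gripper's body (76 mm by 85 mm) begins 54 mm behind the grasp point. The pads swing forward as they close: fully open they stand 13 mm farther back than shut.
Start: joints at [-1.353, 0.417, -0.01, 1.614, 0.005, 1.111, -0.053], TCP at [0.161, 0.604, 0.232] pointing down, gripper open.
Joint ranges: [-2.81, 2.81], [-0.39, 2.02], [-1.27, 1.25], [0.06, 2.57], [-1.19, 4.33], [0.19, 2], [-2.82, 2.82]. Speed limits (rad/s): [1.89, 1.89, 2.39, 2.39, 3.01, 3.01, 3.01].

## Interface

Orientations are given as a rotation vector (axis times angle).
In Python, from bench import r gives the robot as it stands.
- The arm moves only by the tool drive_tool, never from a script. Its argument "deltas" is a list of rows, each a list of 3 entries, a list of its own where there are three numbers: the finger opening in cm, from 0 to 8.54, then the shift along the tool's x, y, z in cm, then the turn, a rotation vector about the tool's x, y, z in degrees. A call has 1 to 12 rows; each row is the pose to reach, as a shift and turn from the pose commanded when the call began, along the tool's axes at that moment; what a row does not reach only later rows make up. A row lasts 1/10 s, in which the tool goes at most 50 mm and 8.59 degrees, less where a joint would pass 70% of its speed; a pose out of reach is approached as far as the arm can. A call with a gripper value outside its range is refused whole. The fingers move at their own pace and stop on an object; "squeeze" is the grip in N (left out, the last holds). Time passes only in rows, so rows that repeat a pose let the fingers close. It gives the time, the measured TCP pose, the force and the opening at its end, in the units of the state.
- r.sense(): the state, without advancing time (a new reading comes with each control period).
- r.camera(name): name is "side" or "top"; returns the picture (420x560x3 uint8, red, green, blue); there is no depth.
- r.camera_model(name): a dict with "fx", "fy", "cx", "cy" (pixels), "distortion" ([k1, k2, p1, p2, k3] as OpenCV has them; the pictures are not rectified), "pose" (4x4, takes a point from camera to world coordinates). Camera axes: x right, y up, looking along -z (the intrinsics and any distortion apply to the point x, -y, -z); pixel columns grow to the right and rows downward; lengths in m; the calibration is good to about 2 mm. A picture is of the moment at which its call begins. camera_model takes no time and is no camera call.
- r.hand_in(): hands the job in, once; it reports no verdict.
Trained networks look in the newest picture that a camera, given by its name, has taken for a name from the list of things; names that differ only in an ending like _2 or _b are one class to them, and where a whole thing is asked for, a point or a joint stands for the part that bears it (a point fixed in the world has none). Each returns a list of dicts, best first, with "confidence" (0 to 1); they miss things now and then, are a little off and sometimes report something else, mostly with a low value. They report only what shows in the picture. A call takes as long as a camera call.
- r.search_frame(camera, target): "uv" ([column, row] in pixels, amid what is visible of it).
- r.cut_out(camera, target): "region" (420x560 bool, what is visible of it) and "uv" ([column, row] in pixels, amid what is visible of it).
The state is a dict: "clock": time; "joints": joint angles; "joint_velocities": joint speeds; "joint_efforts": joint torques, N m; "tool_pos": TCP position; "orientation": TCP orientation; "contact_force": force on the tool from outside, world axes, zero at the start; "torque": the same for the moment, N m; "opening": finger opening in m.
Only numpy, scipy, OpenCV 4.12 (cv2) and the standard library are available. Lean on these libraries where they do the work, as an engineer would, in place of code of your own. Each camera call takes 0.05 s, during which the arm holds its last target. There are 200 camera calls.

## Working session

There is one attempt and no reset: what is moved stays moved. The work goes in short steps, Python scripts to look and compute and a tool call to move; the robot and the scene stay as the last step left them, time stands still between calls to the robot, and variables do not carry over. Pictures are saved under pics/ and viewed, about 12 in all and at most 16, crops included, and the job is handed in when it is done.

Besides the shell and the picture viewer there is one more tool, called after "Call:" as a command line: name --argument value ..., lists and objects as JSON in quotes. drive_tool: Moves the arm, as the interface text tells. Its arguments: {"type":"object","properties":{"deltas":{"type":"array","items":{"type":"array"}},"squeeze":{"type":"number"}},"required":["deltas"]}

```bash
mkdir -p pics; ls; python3 - <<'E'
from bench import r
import cv2,numpy as np
s=r.sense();print({k:np.round(v,3) for k,v in s.items()}, r.tips_ahead)
for c in("side","top"):
    im=r.camera(c);cv2.imwrite(f"pics/{c}0.png",im[:,:,::-1])
    m=r.camera_model(c);print(c,m["fx"],m["fy"],m["cx"],m["cy"],m["distortion"],np.round(m["pose"],3).tolist())
    for t in("basket1","rack","curebox","hook1","hook4","sill_mid","pusher_handle","pusher_nose","flap_edge","start_top","wash_bottle","reagent_jar"):
        print(c,t,[(np.round(d["uv"]).tolist(),round(d["confidence"],2)) for d in r.search_frame(c,t)])
E
```

```text
pics
{'clock': np.float64(0.0), 'joints': array([-1.353,  0.418, -0.01 ,  1.614,  0.005,  1.111, -0.053]), 'joint_velocities': array([-0.001,  0.001,  0.001, -0.   ,  0.   ,  0.001,  0.   ]), 'joint_efforts': array([ 0.0000e+00, -8.6446e+01,  6.7900e-01, -4.3489e+01,  1.9000e-02,
        7.0000e-03, -0.0000e+00]), 'tool_pos': array([0.16 , 0.604, 0.231]), 'orientation': array([-4.070e-01, -3.115e+00,  2.000e-03]), 'contact_force': array([-0.696,  1.037, -0.288]), 'torque': array([ 0.008, -0.039, -0.02 ]), 'opening': np.float64(0.085)} 0.022
side 397.05265503344293 397.05265503344293 277.1032072564341 210.81080152447643 [-0.0486174  0.         0.         0.         0.       ] [[0.987, 0.102, -0.124, 0.447], [-0.16, 0.563, -0.811, -0.774], [-0.012, 0.82, 0.572, 0.653], [0.0, 0.0, 0.0, 1.0]]
side basket1 [([266.0, 211.0], 0.75), ([262.0, 172.0], 0.69), ([259.0, 158.0], 0.66), ([268.0, 187.0], 0.61), ([277.0, 199.0], 0.56)]
side rack [([278.0, 202.0], 0.58)]
side curebox [([395.0, 282.0], 0.86), ([235.0, 310.0], 0.59), ([343.0, 278.0], 0.57)]
side hook1 [([276.0, 205.0], 0.85)]
side hook
[... 689 characters left out ...]
top basket1 [([144.0, 214.0], 0.96), ([249.0, 223.0], 0.89), ([180.0, 218.0], 0.83), ([210.0, 222.0], 0.68)]
top rack [([195.0, 212.0], 0.79), ([394.0, 193.0], 0.4)]
top curebox [([354.0, 140.0], 0.75), ([360.0, 259.0], 0.51)]
top hook1 [([197.0, 212.0], 0.84), ([142.0, 212.0], 0.31)]
top hook4 [([197.0, 212.0], 0.84), ([142.0, 212.0], 0.31)]
top sill_mid [([354.0, 140.0], 0.62)]
top pusher_handle [([358.0, 260.0], 0.75)]
top pusher_nose []
top flap_edge [([358.0, 184.0], 0.51), ([276.0, 147.0], 0.49), ([213.0, 220.0], 0.3)]
top start_top []
top wash_bottle [([275.0, 148.0], 0.86), ([247.0, 222.0], 0.52), ([352.0, 183.0], 0.47)]
top reagent_jar [([208.0, 168.0], 0.55), ([177.0, 218.0], 0.3)]
```

```bash
python3 - <<'E'
import cv2
a=cv2.imread("pics/top0.png")[70:330,90:470];cv2.imwrite("pics/top0c.png",cv2.resize(a,None,fx=2.1,fy=2.1,interpolation=cv2.INTER_CUBIC))
E
```

```text
(no output)
```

View pics/side0.png

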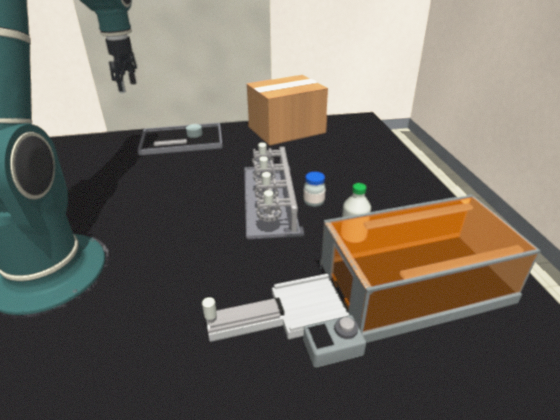

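View pics/top0c.png

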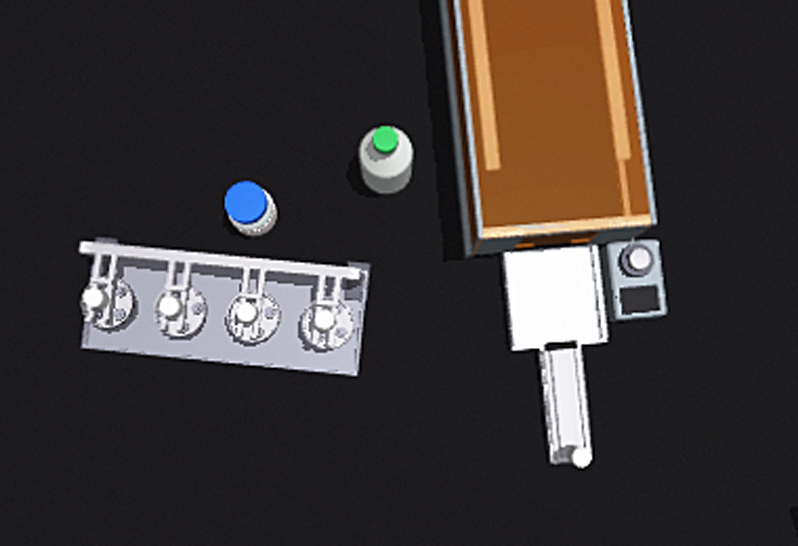

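The side and top views agree: there are 4 baskets on the rack. Handle tops in the top crop are at about (93,298), (170,307), (247,313) and (325,320). The bar handle is at (581,457), the button at (637,258) and the sill corners at about (503,250), (597,245), (512,349) and (606,342).

```bash
cat > h.py <<'E'
from bench import r
import cv2,numpy as np
def ray(c,uv):
    m=r.camera_model(c);K=np.array([[m["fx"],0,m["cx"]],[0,m["fy"],m["cy"]],[0,0,1]])
    p=cv2.undistortPoints(np.array([[uv]],float),K,np.array(m["distortion"]))[0,0]
    T=np.array(m["pose"]);return T[:3,3],T[:3,:3]@np.array([p[0],-p[1],-1])
def onz(c,uv,z):
    o,d=ray(c,uv);return o+d*(z-o[2])/d[2]
def proj(c,P):
    m=r.camera_model(c);K=np.array([[m["fx"],0,m["cx"]],[0,m["fy"],m["cy"]],[0,0,1]])
    T=np.linalg.inv(np.array(m["pose"]));q=T[:3,:3]@np.array(P)+T[:3,3]
    return cv2.projectPoints(np.array([[q[0],-q[1],-q[2]]]),np.zeros(3),np.zeros(3),K,np.array(m["distortion"]))[0][0,0]
def tri(uv1,uv2):
    (a,d),(b,e)=ray("top",uv1),ray("side",uv2)
    s,_,_,_=np.linalg.lstsq(np.stack([d,-e],1),b-a,rcond=None)
    p,q=a+s[0]*d,b+s[1]*e;return (p+q)/2,np.linalg.norm(p-q)
def blob(c,uv,rad,thr,im=None):
    "centroid of bright pixels near uv"
    g=cv2.cvtColor(r.camera(c) if im is None else im,cv2.COLOR_RGB2GRAY).astype(float)
    y,x=np.mgrid[:420,:560];w=((x-uv[0])**2+(y-uv[1])**2<rad**2)*np.clip(g-thr,0,None)
    return np.array([(w*x).sum(),(w*y).sum()])/w.sum(),int((w>0).sum())
E
python3 - <<'E'
from h import *
im=cv2.imread("pics/top0.png")[:,:,::-1].copy()
c=lambda u,v:(90+(u+.5)/2.1-.5,70+(v+.5)/2.1-.5)
H=[]
for n,p,z in(("b4",(93,298),.113),("b3",(170,307),.113),("b2",(247,313),.113),("b1",(325,320),.113),("ph",(581,457),.084)):
    u,k=blob("top",c(*p),6,225,im);P=onz("top",u,z);H.append(P);print(n,np.round(u,1),k,P.round(4))
d=np.diff(np.array(H[:4]),axis=0);print("pitch",np.linalg.norm(d,axis=1).round(4),"yaw of -y",np.degrees(np.arctan2(*(H[3]-H[0])[:2])))
for p,z in(((503,250),.02),((597,245),.02),((512,349),.02),((606,342),.029),((637,258),.055),((540,347),.02),((580,346),.02)):
    print(p,onz("top",c(*p),z).round(4))
sim=cv2.imread("pics/side0.png")[:,:,::-1].copy()
print("side pred",[proj("side",P).round(0).tolist() for P in H], tri(c(637,258),(346,324)))
E
python3 - <<'E'
import cv2
a=cv2.imread("pics/top0.png")[170:300,310:430];cv2.imwrite("pics/top0d.png",cv2.resize(a,None,fx=5,fy=5*.9,interpolation=cv2.INTER_CUBIC))
E
```

```text
b4 [133.6 211.2] 66 [0.5782 0.361  0.113 ]
b3 [170.  215.2] 64 [0.5694 0.266  0.113 ]
b2 [206.8 218. ] 68 [0.564  0.1712 0.113 ]
b1 [244.3 221.5] 68 [0.5566 0.0758 0.113 ]
ph [366.9 287. ] 65 [ 0.3952 -0.2401  0.084 ]
pitch [0.0954 0.095  0.0957] yaw of -y -175.65862591898338
(503, 250) [ 0.6596 -0.1506  0.02  ]
(597, 245) [ 0.6685 -0.276   0.02  ]
(512, 349) [ 0.5287 -0.1625  0.02  ]
(606, 342) [ 0.539  -0.2842  0.029 ]
(637, 258) [ 0.6462 -0.3197  0.055 ]
(540, 347) [ 0.5318 -0.1993  0.02  ]
(580, 346) [ 0.5338 -0.252   0.02  ]
side pred [[263.0, 144.0], [264.0, 158.0], [267.0, 174.0], [269.0, 192.0], [209.0, 301.0]] (array([ 0.64424444, -0.31830269,  0.05885097]), np.float64(0.0025664847980450822))
```

View pics/top0d.png

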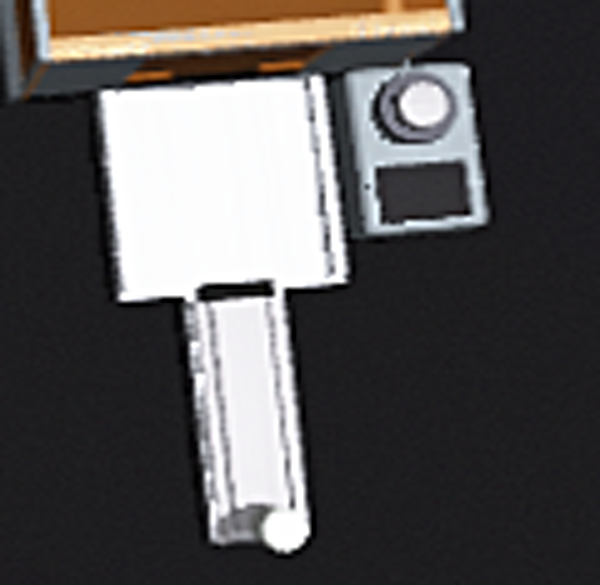

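```bash
python3 - <<'E'
from h import *
from scipy.optimize import least_squares
c=lambda u,v:np.array((310+(u+.5)/5-.5,170+(v+.5)/4.5-.5))
obs=[((-.205,0,.084),c(287,530),"handle"),((.063,-.07,.045),c(347,72),"podTL"),((.063,-.14,.045),c(470,62),"podTR"),((-.039,-.14,.045),c(489,214),"podBR"),((-.039,-.07,.045),c(365,236),"podBL"),
((-.215,.026,.02),c(213,543),"tongL"),((-.215,-.026,.02),c(308,535),"tongR"),((-.06,0.02,.027),c(197,290),"noseL"),((-.06,-0.02,.027),c(274,282),"noseR")]
def W(p,q): 
    a=p[2];return np.array([p[0]+q[0]*np.cos(a)-q[1]*np.sin(a),p[1]+q[0]*np.sin(a)+q[1]*np.cos(a),q[2]])
f=lambda p:np.concatenate([proj("top",W(p,q))-u for q,u,_ in obs])
s=least_squares(f,[.6,-.22,.08],loss="soft_l1");p=s.x;print(p,np.degrees(p[2]))
for (q,u,n),e in zip(obs,f(p).reshape(-1,2)):print(n,e.round(1))
print("side: handle",proj("side",W(p,(-.205,0,.084))),"handle world",W(p,(-.205,0,.084)))
side=cv2.imread("pics/side0.png");top=cv2.imread("pics/top0.png")
B=lambda P:np.array(P)
for nm,im in(("top",top),("side",side)):
  big=cv2.resize(im,None,fx=4,fy=4)
  for poly in([(-.065,.055,.029),(.065,.055,.029),(.065,-.055,.029),(-.065,-.055,.029)],[(.063,-.07,.045),(.063,-.14,.045),(-.039,-.14,.045),(-.039,-.07,.045)],[(-.215,.026,.02),(-.065,.026,.02),(-.065,-.026,.02),(-.215,-.026,.02)],[(-.205+.012*np.cos(t),.012*np.sin(t),.084) for t in np.linspace(0,6.28,20)]):
    pts=np.array([proj(nm,W(p,q))*4+1.5 for q in poly]).round().astype(int)
    cv2.polylines(big,[pts],True,(0,0,255),1)
  cc=big[680:1200,1240:1740] if nm=="top" else big[1080:1460,800:1480]
  cv2.imwrite(f"pics/ov_{nm}.png",cc)
E
```

```text
[ 0.59786709 -0.21895804  0.10062767] 5.76554051431419
handle [-0.3  0.1]
podTL [-0.6 -0.4]
podTR [-0.1 -0.3]
podBR [0.6 2.9]
podBL [0.1 0.2]
tongL [0.3 0.1]
tongR [0.2 0.1]
noseL [ 0.4 -0.8]
noseR [-0.5 -0.3]
side: handle [208.33781    300.48941174] handle world [ 0.39390412 -0.23955192  0.084     ]
```

View pics/ov_top.png

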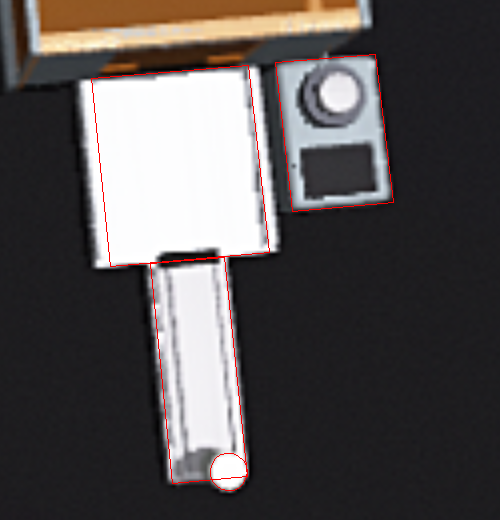

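View pics/ov_side.png

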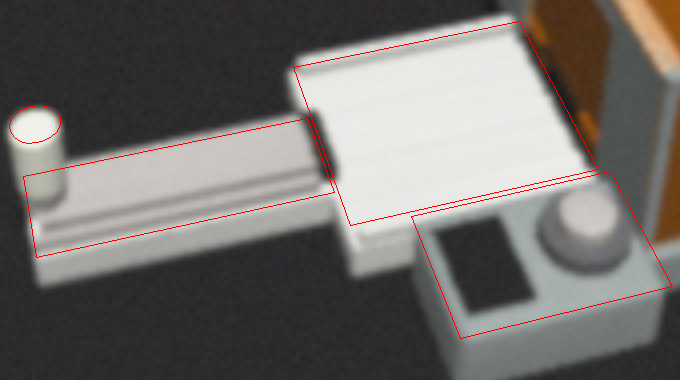

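The overlay matches in both views, so the cure box is at (0.598, -0.219) with yaw 5.77°. I'll keep the tool aligned with it throughout: tool y is cure y and tool x is cure -x.

```bash
cat >> h.py <<'E'
from scipy.spatial.transform import Rotation as Ro
YAW=.1006;C0=np.array([.598,-.219])
RG=Ro.from_matrix(np.array([[-np.cos(YAW),-np.sin(YAW),0],[-np.sin(YAW),np.cos(YAW),0],[0,0,-1.]]))
def cw(x,y,z): return np.array([C0[0]+x*np.cos(YAW)-y*np.sin(YAW),C0[1]+x*np.sin(YAW)+y*np.cos(YAW),z])
BX={1:(.5566,.0758),2:(.564,.1712),3:(.5694,.266),4:(.5782,.361)}
def d(*targets):
    s=r.sense();R=Ro.from_rotvec(s["orientation"])
    print("t",round(float(s["clock"]),1),"pos",np.round(s["tool_pos"],4),"open",round(float(s["opening"]),4),"F",np.round(s["contact_force"],1))
    for t in targets: print("to",np.round(t,3),"cm",np.round(R.inv().apply(np.array(t)-s["tool_pos"])*100,2),"turn",np.round(np.degrees((R.inv()*RG).as_rotvec()),1))
E
python3 -c "
from h import *
d((*BX[1],.2),(*BX[1],.109),cw(-.01,0,.2),cw(-.205,0,.15))"
```

```text
t 1.3 pos [0.1605 0.604  0.2319] open 0.0855 F [-0.5  0.  -0.9]
to [0.557 0.076 0.2  ] cm [-51.85 -40.88   3.2 ] turn [ -0.    0.  -20.6]
to [0.557 0.076 0.109] cm [-51.84 -40.88  12.3 ] turn [ -0.    0.  -20.6]
to [ 0.588 -0.22   0.2  ] cm [-62.48 -68.66   3.2 ] turn [ -0.    0.  -20.6]
to [ 0.394 -0.24   0.15 ] cm [-44.23 -75.53   8.2 ] turn [ -0.    0.  -20.6]
```

Call:
drive_tool --deltas '[[8.5,[-3.5,-2.7,0.2],[0,0,-2]],[8.5,[-7.0,-5.5,0.4],[0,0,-4]],[8.5,[-10.5,-8.3,0.6],[0,0,-6]],[8.5,[-14,-11,0.9],[0,0,-8]],[8.5,[-17.5,-13.8,1.1],[0,0,-10]],[8.5,[-21,-16.6,1.3],[0,0,-12]],[8.5,[-24.5,-19.3,1.5],[0,0,-14]],[8.5,[-28,-22,1.7],[0,0,-16]],[8.5,[-31.5,-24.8,1.9],[0,0,-18]],[8.5,[-35,-27.6,2.2],[0,0,-20]],[8.5,[-38.5,-30.4,2.4],[0,0,-20.6]],[8.5,[-41,-32.3,2.5],[0,0,-20.6]]]'

```text
clock: 2.5
tool_pos: [0.4752, 0.1837, 0.207]
orientation: [-0.154, 3.137, -0.001]
contact_force: [-0.2, 1.2, -0.2]
opening: 0.0851
```

```bash
python3 -c "
from h import *
d((*BX[1],.2),(*BX[1],.14),(*BX[1],.109))"
```

```text
t 2.5 pos [0.4752 0.1837 0.207 ] open 0.0851 F [-0.2  1.2 -0.2]
to [0.557 0.076 0.2  ] cm [ -7.04 -11.54   0.71] turn [-0.   0.  -0.1]
to [0.557 0.076 0.14 ] cm [ -7.04 -11.54   6.71] turn [-0.   0.  -0.1]
to [0.557 0.076 0.109] cm [ -7.04 -11.54   9.81] turn [-0.   0.  -0.1]
```

Call:
drive_tool --deltas '[[8.5,[-2.3,-3.8,0.2],[0,0,0]],[8.5,[-4.7,-7.7,0.5],[0,0,0]],[8.5,[-7.0,-11.5,0.7],[0,0,0]],[8.5,[-7.0,-11.5,0.7],[0,0,0]],[8.0,[-7.0,-11.5,4],[0,0,0]],[7,[-7.0,-11.5,7],[0,0,0]],[6,[-7.0,-11.5,9.8],[0,0,0]],[6,[-7.0,-11.5,9.8],[0,0,0]],[6,[-7.0,-11.5,9.8],[0,0,0]]]'

```text
clock: 3.4
tool_pos: [0.5551, 0.0792, 0.1095]
orientation: [0.157, -3.137, 0.0]
contact_force: [0.6, -0.5, 0.9]
opening: 0.0601
```

```bash
python3 - <<'E'
from h import *
d((*BX[1],.109))
P=[]
for n in("side","top"):
    im=cv2.resize(r.camera(n)[:,:,::-1].copy(),None,fx=4,fy=4,interpolation=cv2.INTER_CUBIC)
    u=proj(n,(*BX[1],.1))*4
    x,y=int(u[0])-200,int(u[1])-250
    P.append(im[y:y+450,x:x+400])
cv2.imwrite("pics/g1.png",np.hstack(P))
E
```

```text
t 3.4 pos [0.5551 0.0792 0.1095] open 0.0601 F [ 0.6 -0.5  0.9]
to [0.557 0.076 0.109] cm [-0.12 -0.35  0.05] turn [-0. -0. -0.]
```

View pics/g1.png

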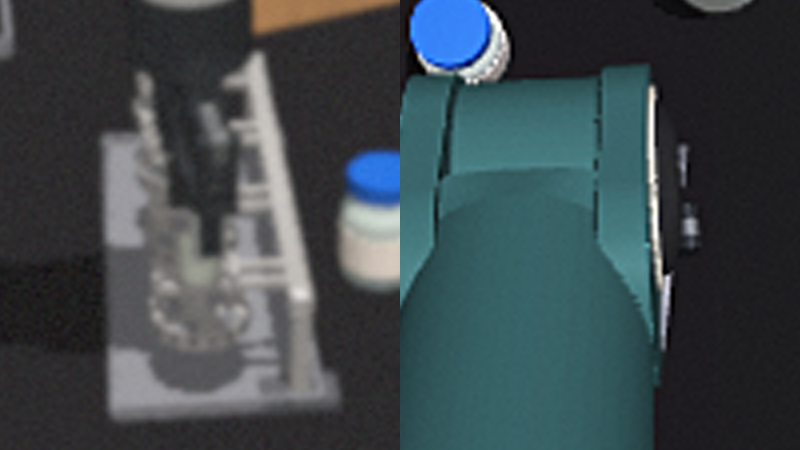

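The side half of the picture shows the fingers straddling basket 1's handle at about (200,250). The arm hides the top view. I'll correct the 3.5 mm offset and then close.

Call:
drive_tool --deltas '[[6,[-0.1,-0.35,0],[0,0,0]],[6,[-0.1,-0.35,0],[0,0,0]],[1.5,[-0.1,-0.35,0],[0,0,0]],[1.5,[-0.1,-0.35,0],[0,0,0]],[1.5,[-0.1,-0.35,0],[0,0,0]],[1.5,[-0.1,-0.35,0],[0,0,0]],[1.5,[-0.1,-0.35,0],[0,0,0]],[1.5,[-0.1,-0.35,0],[0,0,0]],[1.5,[-0.1,-0.35,0],[0,0,0]]]' --squeeze 60

```text
clock: 4.4
tool_pos: [0.5565, 0.076, 0.1094]
orientation: [-0.157, 3.137, 0.001]
contact_force: [-2.4, 1.7, 6.4]
opening: 0.0192
```

```bash
python3 - <<'E'
from h import *
s=r.sense();p=s["tool_pos"]
rx=np.array([-.9971,.0755,0])
d(p+[0,0,.012],p+[0,0,.012]+.085*rx)
E
```

```text
t 4.4 pos [0.5565 0.076  0.1094] open 0.0192 F [-2.4  1.7  6.4]
to [0.557 0.076 0.121] cm [-0.   0.  -1.2] turn [ 0.  0. -0.]
to [0.472 0.082 0.121] cm [ 8.37  1.49 -1.21] turn [ 0.  0. -0.]
```

Call:
drive_tool --deltas '[[1.5,[0,0,0],[0,0,0]],[1.5,[0,0,-0.3],[0,0,0]],[1.5,[0,0,-0.3],[0,0,0]]]'

```text
clock: 4.7
tool_pos: [0.5562, 0.0757, 0.1121]
orientation: [0.157, -3.138, 0.0]
contact_force: [0.2, 0.0, -2.0]
opening: 0.0189
```

```bash
python3 - <<'E'
from h import *
d()
im=cv2.resize(r.camera("side")[:,:,::-1].copy(),None,fx=6,fy=6,interpolation=cv2.INTER_CUBIC)
u=proj("side",(*BX[1],.1))*6
x,y=int(u[0])-250,int(u[1])-250
cv2.imwrite("pics/g2.png",im[y:y+500,x:x+500])
E
```

```text
t 4.7 pos [0.5562 0.0757 0.1121] open 0.0189 F [ 0.2  0.  -2. ]
```

View pics/g2.png

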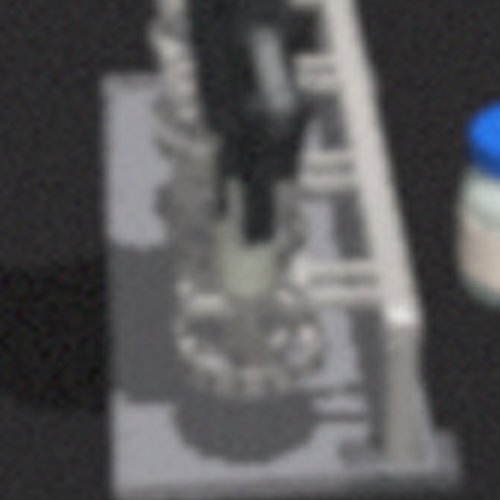

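The finger at (258,215) is centred on the handle, so the grip is good. I'll lift by 12 mm in total and draw off.

Call:
drive_tool --deltas '[[1.5,[0,0,-0.5],[0,0,0]],[1.5,[0,0,-0.9],[0,0,0]],[1.5,[0,0,-0.9],[0,0,0]],[1.5,[1.5,0.25,-0.9],[0,0,0]],[1.5,[3,0.5,-0.9],[0,0,0]],[1.5,[4.5,0.8,-0.9],[0,0,0]],[1.5,[6,1.05,-0.9],[0,0,0]],[1.5,[7.5,1.3,-0.9],[0,0,0]],[1.5,[9,1.6,-0.9],[0,0,0]],[1.5,[9,1.6,-0.9],[0,0,0]]]'

```text
clock: 5.75
tool_pos: [0.4636, 0.0828, 0.1209]
orientation: [0.157, -3.137, -0.0]
contact_force: [-0.4, 0.4, -3.1]
opening: 0.0189
```

```bash
python3 - <<'E'
from h import *
d(cw(-.01,0,.2),cw(-.01,0,.086))
E
```

```text
t 5.8 pos [0.4636 0.0828 0.1209] open 0.0189 F [-0.4  0.4 -3.1]
to [ 0.588 -0.22   0.2  ] cm [ -9.35 -31.38  -7.93] turn [ 0.  -0.1 -0. ]
to [ 0.588 -0.22   0.086] cm [ -9.36 -31.38   3.47] turn [ 0.  -0.1 -0. ]
```

Call:
drive_tool --deltas '[[1.5,[0,-2,-4],[0,0,0]],[1.5,[0,-5,-8],[0,0,0]],[1.5,[-1,-9,-8],[0,0,0]],[1.5,[-2.3,-13,-8],[0,0,0]],[1.5,[-3.7,-17,-8],[0,0,0]],[1.5,[-5,-21,-8],[0,0,0]],[1.5,[-6.5,-25,-8],[0,0,0]],[1.5,[-8,-29,-8],[0,0,0]],[1.5,[-9,-31,-8],[0,0,0]],[1.5,[-9.3,-31.4,-8],[0,0,0]],[1.5,[-9.3,-31.4,-8],[0,0,0]],[1.5,[-9.3,-31.4,-6],[0,0,0]]]'

```text
clock: 6.95
tool_pos: [0.5901, -0.2202, 0.1827]
orientation: [-0.158, 3.134, -0.001]
contact_force: [0.6, -0.1, -3.3]
opening: 0.0189
```

```bash
python3 - <<'E'
from h import *
d(cw(-.01,0,.11),cw(-.01,0,.0855))
E
```

```text
t 7.0 pos [ 0.5901 -0.2202  0.1827] open 0.0189 F [ 0.6 -0.1 -3.3]
to [ 0.588 -0.22   0.11 ] cm [0.23 0.05 7.27] turn [-0.1  0.2 -0. ]
to [ 0.588 -0.22   0.086] cm [0.24 0.05 9.72] turn [-0.1  0.2 -0. ]
```

Call:
drive_tool --deltas '[[1.5,[0.1,0,3],[0,0,0]],[1.5,[0.2,0,6],[0,0,0]],[1.5,[0.2,0,8],[0,0,0]],[1.5,[0.2,0,9],[0,0,0]],[1.5,[0.2,0,9.4],[0,0,0]],[1.5,[0.2,0,9.7],[0,0,0]],[1.5,[0.2,0,9.8],[0,0,0]],[1.5,[0.2,0,9.8],[0,0,0]]]'

```text
clock: 7.75
tool_pos: [0.5879, -0.2204, 0.0846]
orientation: [-0.157, 3.135, 0.0]
contact_force: [-1.8, 2.8, 4.2]
opening: 0.019
```

```bash
python3 - <<'E'
from h import *
d(cw(-.01,0,.0855))
E
```

```text
t 7.8 pos [ 0.5879 -0.2204  0.0846] open 0.019 F [-1.8  2.8  4.2]
to [ 0.588 -0.22   0.086] cm [-0.02  0.04 -0.09] turn [-0.   0.1 -0. ]
```

Call:
drive_tool --deltas '[[3,[0,0,0],[0,0,0]],[5,[0,0,0],[0,0,0]],[6,[0,0,-0.5],[0,0,0]],[6,[0,0,-3],[0,0,0]],[6,[0,0,-7],[0,0,0]],[6,[3,0,-7],[0,0,0]],[6,[7,0,-7],[0,0,0]],[6,[11,0,-7],[0,0,0]],[6,[15,0,-7],[0,0,0]],[6,[18,0,-7],[0,0,0]],[6,[19.5,0,-7],[0,0,0]],[6,[19.5,0,-7],[0,0,0]]]'

```text
clock: 8.95
tool_pos: [0.392, -0.2405, 0.1536]
orientation: [-0.154, 3.137, 0.0]
contact_force: [0.5, -0.7, -0.9]
opening: 0.0598
```

```bash
python3 - <<'E'
from h import *
d(cw(-.205,0,.075))
for n in("side",):
    im=cv2.resize(r.camera(n)[:,:,::-1].copy(),None,fx=3,fy=3,interpolation=cv2.INTER_CUBIC)
    cv2.imwrite("pics/p1.png",im[620:1100,450:1150])
E
```

```text
t 8.9 pos [ 0.392  -0.2405  0.1536] open 0.0598 F [ 0.5 -0.7 -0.9]
to [ 0.394 -0.24   0.075] cm [-0.2   0.08  7.86] turn [-0.   0.1 -0.1]
```

View pics/p1.png

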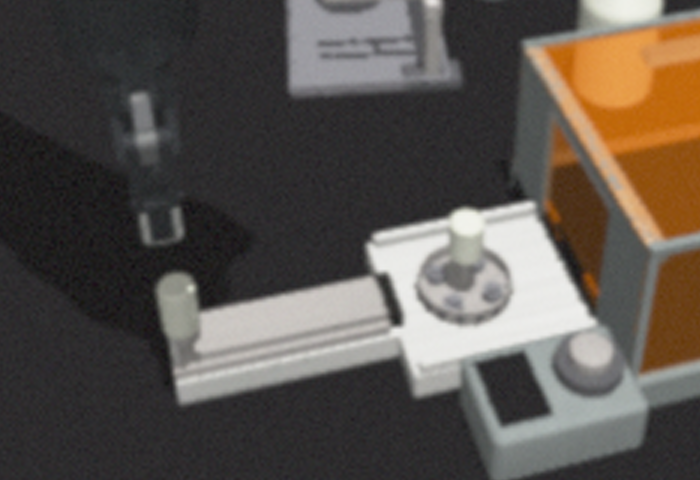

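Basket 1 stands upright on the midline of the sill at (465,285), and the open fingers are above the bar handle at (178,300). Next I'll grip the bar.

Call:
drive_tool --deltas '[[6,[-0.2,0.1,3],[0,0,0]],[6,[-0.2,0.1,6],[0,0,0]],[6,[-0.2,0.1,7.8],[0,0,0]],[6,[-0.2,0.1,7.8],[0,0,0]],[1.5,[-0.2,0.1,7.8],[0,0,0]],[1.5,[-0.2,0.1,7.8],[0,0,0]],[1.5,[-0.2,0.1,7.8],[0,0,0]],[1.5,[-0.2,0.1,7.8],[0,0,0]],[1.5,[-0.2,0.1,7.8],[0,0,0]],[1.5,[-0.2,0.1,7.8],[0,0,0]]]'

```text
clock: 10.0
tool_pos: [0.396, -0.24, 0.0763]
orientation: [-0.156, 3.135, -0.003]
contact_force: [0.0, -4.4, 5.6]
opening: 0.0205
```

```bash
python3 - <<'E'
from h import *
d(cw(-.205,0,.075),cw(.008,0,.075))
E
```

```text
t 10.0 pos [ 0.396  -0.24    0.0763] open 0.0205 F [ 0.  -4.4  5.6]
to [ 0.394 -0.24   0.075] cm [0.19 0.06 0.13] turn [-0.1  0.2 -0.1]
to [ 0.606 -0.218  0.075] cm [-21.11   0.09   0.2 ] turn [-0.1  0.2 -0.1]
```

Call:
drive_tool --deltas '[[1.5,[-1,0,0],[0,0,0]],[1.5,[-3,0,0],[0,0,0]],[1.5,[-5,0,0],[0,0,0]],[1.5,[-7,0,0],[0,0,0]],[1.5,[-9,0,0],[0,0,0]],[1.5,[-11,0,0],[0,0,0]],[1.5,[-13,0,0],[0,0,0]],[1.5,[-15,0,0],[0,0,0]],[1.5,[-17,0,0],[0,0,0]],[1.5,[-18.6,0,0],[0,0,0]],[1.5,[-19.8,0,0],[0,0,0]],[1.5,[-20.5,0,0],[0,0,0]]]'

```text
clock: 11.2
tool_pos: [0.5999, -0.2191, 0.0764]
orientation: [-0.157, 3.136, -0.002]
contact_force: [-5.2, -1.5, 8.9]
opening: 0.0204
```

```bash
python3 - <<'E'
from h import *
d(cw(-.205,0,.075),cw(.01,0,.075))
E
```

```text
t 11.2 pos [ 0.5999 -0.2191  0.0764] open 0.0204 F [-5.2 -1.5  8.9]
to [ 0.394 -0.24   0.075] cm [2.068e+01 1.000e-02 1.100e-01] turn [-0.1  0.1 -0. ]
to [ 0.608 -0.218  0.075] cm [-0.82  0.02  0.14] turn [-0.1  0.1 -0. ]
```

Call:
drive_tool --deltas '[[1.5,[-0.5,0,0],[0,0,0]],[1.5,[-0.9,0,0],[0,0,0]],[1.5,[-1.1,0,0],[0,0,0]],[1.5,[-1.1,0,0],[0,0,0]]]'

```text
clock: 11.6
tool_pos: [0.6098, -0.218, 0.0763]
orientation: [-0.156, 3.137, -0.001]
contact_force: [-5.7, -1.7, 8.1]
opening: 0.0203
```

```bash
python3 - <<'E'
from h import *
d(cw(-.205,0,.075),cw(.01,0,.075))
for n in("side",):
    im=cv2.resize(r.camera(n)[:,:,::-1].copy(),None,fx=3,fy=3,interpolation=cv2.INTER_CUBIC)
    cv2.imwrite("pics/p2.png",im[560:1060,850:1600])
E
```

```text
t 11.6 pos [ 0.6098 -0.218   0.0763] open 0.0203 F [-5.7 -1.7  8.1]
to [ 0.394 -0.24   0.075] cm [21.68 -0.    0.13] turn [-0.   0.  -0.1]
to [ 0.608 -0.218  0.075] cm [0.18 0.02 0.13] turn [-0.   0.  -0.1]
```

View pics/p2.png

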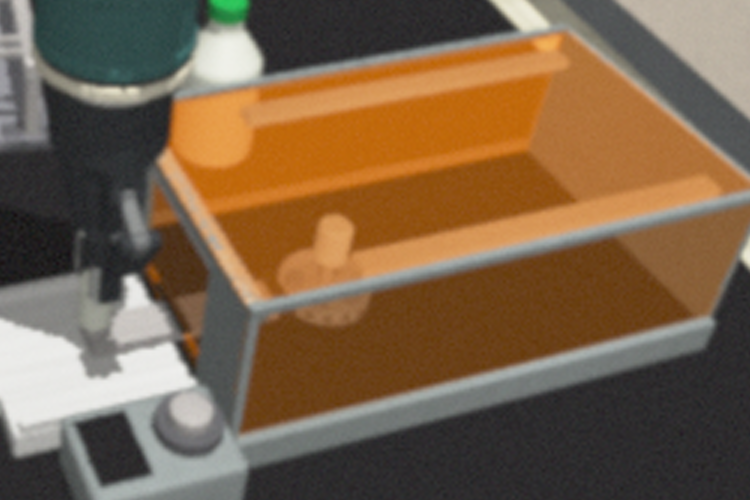

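Basket 1 stands upright inside at about (325,280), with the flap hanging down behind it. I'll draw the bar back and release.

Call:
drive_tool --deltas '[[1.5,[2.5,0,0],[0,0,0]],[1.5,[5.5,0,0],[0,0,0]],[1.5,[8.5,0,0],[0,0,0]],[1.5,[11.5,0,0],[0,0,0]],[1.5,[14.5,0,0],[0,0,0]],[1.5,[17.5,0,0],[0,0,0]],[1.5,[20,0,0],[0,0,0]],[1.5,[21.6,0,0],[0,0,0]],[1.5,[21.6,0,0],[0,0,0]],[1.5,[21.6,0,0],[0,0,0]],[5,[21.6,0,0],[0,0,0]],[6,[21.6,0,0],[0,0,0]]]'

```text
clock: 12.85
tool_pos: [0.3952, -0.2389, 0.0755]
orientation: [-0.157, 3.137, -0.0]
contact_force: [-0.2, 0.4, -0.5]
opening: 0.0482
```

```bash
python3 - <<'E'
from h import *
d((*BX[2],.2))
E
```

```text
t 12.8 pos [ 0.3952 -0.2389  0.0755] open 0.0482 F [-0.2  0.4 -0.5]
to [0.564 0.171 0.2  ] cm [-20.89  39.12 -12.44] turn [-0.   0.1 -0. ]
```

Call:
drive_tool --deltas '[[6,[0,0,-3],[0,0,0]],[6,[0,0,-7],[0,0,0]],[6,[0,2,-12],[0,0,0]],[6,[-2,6,-12],[0,0,0]],[6,[-4,10,-12],[0,0,0]],[6,[-6,14,-12],[0,0,0]],[6,[-8,18,-12],[0,0,0]],[6,[-10,22,-12],[0,0,0]],[6,[-12,26,-12],[0,0,0]]]'

```text
clock: 13.75
tool_pos: [0.4886, 0.0338, 0.1952]
orientation: [-0.157, 3.137, 0.0]
contact_force: [0.9, -0.2, 0.8]
opening: 0.0601
```

```bash
cat >> h.py <<'E'
def chk(ids):
    im=r.camera("top");np.save("pics/last.npy",im)
    for i in ids:
        u,k=blob("top",proj("top",(*BX[i],.113)),7,225,im);print(i,k,onz("top",u,.113).round(4),BX[i])
    print([(np.round(q["uv"]).tolist(),round(q["confidence"],2)) for q in r.search_frame("top","basket1")])
E
python3 - <<'E'
from h import *
d((*BX[2],.2),(*BX[2],.109))
chk([2,3,4])
E
```

```text
t 13.8 pos [0.4886 0.0338 0.1952] open 0.0601 F [ 0.9 -0.2  0.8]
to [0.564 0.171 0.2  ] cm [-8.87 12.92 -0.47] turn [ 0.  0. -0.]
to [0.564 0.171 0.109] cm [-8.87 12.92  8.63] turn [ 0.  0. -0.]
2 83 [0.5644 0.1725 0.113 ] (0.564, 0.1712)
3 67 [0.5694 0.2661 0.113 ] (0.5694, 0.266)
4 68 [0.5781 0.361  0.113 ] (0.5782, 0.361)
[([143.0, 214.0], 0.84), ([179.0, 219.0], 0.69), ([207.0, 221.0], 0.51)]
```

Call:
drive_tool --deltas '[[6,[-3,4,-0.3],[0,0,0]],[6,[-6,8.5,-0.3],[0,0,0]],[6,[-8.9,12.9,-0.3],[0,0,0]],[6,[-8.9,12.9,-0.3],[0,0,0]],[6,[-8.9,12.9,2],[0,0,0]],[6,[-8.9,12.9,4],[0,0,0]],[6,[-8.9,12.9,4],[0,0,0]]]'

```text
clock: 14.55
tool_pos: [0.5626, 0.1683, 0.1527]
orientation: [0.156, -3.134, 0.002]
contact_force: [-0.2, -0.2, 0.4]
opening: 0.0596
```

```bash
python3 - <<'E'
from h import *
d((*BX[2],.109))
E
```

```text
t 14.6 pos [0.5626 0.1683 0.1527] open 0.0596 F [-0.2 -0.2  0.4]
to [0.564 0.171 0.109] cm [-0.18  0.28  4.37] turn [-0.1 -0.2 -0.1]
```

Next I'll lower, close, lift 12 mm and hold, all in one call.

Call:
drive_tool --deltas '[[6,[-0.2,0.3,2.5],[0,0,0]],[6,[-0.2,0.3,4.4],[0,0,0]],[6,[-0.2,0.3,4.4],[0,0,0]],[1.5,[-0.2,0.3,4.4],[0,0,0]],[1.5,[-0.2,0.3,4.4],[0,0,0]],[1.5,[-0.2,0.3,4.4],[0,0,0]],[1.5,[-0.2,0.3,4.4],[0,0,0]],[1.5,[-0.2,0.3,4.4],[0,0,0]],[1.5,[-0.2,0.3,4.4],[0,0,0]],[1.5,[-0.2,0.3,3.8],[0,0,0]],[1.5,[-0.2,0.3,3.2],[0,0,0]],[1.5,[-0.2,0.3,3.2],[0,0,0]]]'

```text
clock: 15.75
tool_pos: [0.5662, 0.1722, 0.1241]
orientation: [-0.156, 3.136, 0.001]
contact_force: [0.5, 0.1, 0.6]
opening: 0.015
```

```bash
python3 - <<'E'
from h import *
d((*BX[2],.121))
E
```

```text
t 15.8 pos [0.5662 0.1722 0.1241] open 0.015 F [0.5 0.1 0.6]
to [0.564 0.171 0.121] cm [ 0.23 -0.08  0.31] turn [ 0.   0.1 -0.1]
```

```bash
python3 - <<'E'
from h import *
d()
im=cv2.resize(r.camera("side")[:,:,::-1].copy(),None,fx=6,fy=6,interpolation=cv2.INTER_CUBIC)
u=proj("side",(*BX[2],.1))*6
x,y=int(u[0])-250,int(u[1])-250
cv2.imwrite("pics/g3.png",im[y:y+550,x:x+500])
E
```

```text
t 15.8 pos [0.5662 0.1722 0.1241] open 0.015 F [0.5 0.1 0.6]
```

View pics/g3.png

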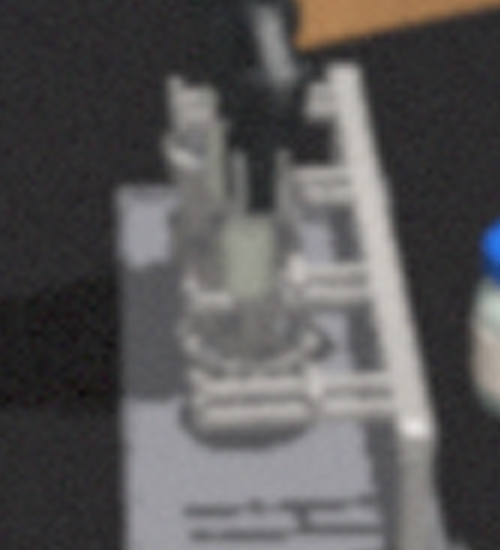

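The fingers sit at the top of the handle at (258,210), and basket 2 still hangs in place with its handle at (250,250). The grip was too shallow, so I'll open, go lower and squeeze harder.

Call:
drive_tool --deltas '[[6,[0.2,0,0],[0,0,0]],[6,[0.2,0,-1],[0,0,0]],[6,[0.2,0,-1],[0,0,0]],[6,[0.2,0,0.5],[0,0,0]],[6,[0.2,0,2],[0,0,0]],[6,[0.2,0,2.3],[0,0,0]],[6,[0.2,0,2.3],[0,0,0]]]' --squeeze 90

```text
clock: 16.5
tool_pos: [0.5631, 0.1716, 0.0987]
orientation: [0.156, -3.136, 0.001]
contact_force: [0.2, 0.7, 1.1]
opening: 0.0601
```

```bash
python3 - <<'E'
from h import *
d((*BX[2],.101))
E
```

```text
t 16.5 pos [0.5631 0.1716 0.0987] open 0.0601 F [0.2 0.7 1.1]
to [0.564 0.171 0.101] cm [-0.08 -0.05 -0.23] turn [-0.  -0.1 -0.1]
```

Call:
drive_tool --deltas '[[6,[-0.1,0,0],[0,0,0]],[1.0,[-0.1,0,0],[0,0,0]],[1.0,[-0.1,0,0],[0,0,0]],[1.0,[-0.1,0,0],[0,0,0]],[1.0,[-0.1,0,0],[0,0,0]],[1.0,[-0.1,0,0],[0,0,0]],[1.0,[-0.1,0,0],[0,0,0]],[1.0,[-0.1,0,0],[0,0,0]]]'

```text
clock: 17.3
tool_pos: [0.565, 0.1721, 0.1007]
orientation: [-0.157, 3.137, 0.0]
contact_force: [-2.9, 0.3, 7.5]
opening: 0.0201
```

```bash
python3 - <<'E'
from h import *
d((*BX[2],.101))
E
```

```text
t 17.3 pos [0.565  0.1721 0.1007] open 0.0201 F [-2.9  0.3  7.5]
to [0.564 0.171 0.101] cm [ 0.11 -0.08 -0.04] turn [ 0.   0.1 -0.1]
```

Call:
drive_tool --deltas '[[1,[0,0,-0.6],[0,0,0]],[1,[0,0,-1.2],[0,0,0]],[1,[0,0,-1.2],[0,0,0]],[1,[1.5,0.25,-1.2],[0,0,0]],[1,[3,0.5,-1.2],[0,0,0]],[1,[4.5,0.8,-1.2],[0,0,0]],[1,[6,1.05,-1.2],[0,0,0]],[1,[7.5,1.3,-1.2],[0,0,0]],[1,[9,1.6,-1.2],[0,0,0]],[1,[9,1.6,-1.2],[0,0,0]]]'

```text
clock: 18.3
tool_pos: [0.4719, 0.1792, 0.1119]
orientation: [0.158, -3.137, -0.0]
contact_force: [-0.0, -0.3, -2.9]
opening: 0.0199
```

```bash
python3 - <<'E'
from h import *
d(cw(-.01,0,.2),cw(-.01,0,.076))
E
```

```text
t 18.3 pos [0.4719 0.1792 0.1119] open 0.0199 F [-0.  -0.3 -2.9]
to [ 0.588 -0.22   0.2  ] cm [ -7.53 -40.89  -8.82] turn [ 0.  -0.1  0. ]
to [ 0.588 -0.22   0.076] cm [ -7.54 -40.89   3.58] turn [ 0.  -0.1  0. ]
```

Call:
drive_tool --deltas '[[1,[0,-2,-4],[0,0,0]],[1,[0,-6,-8],[0,0,0]],[1,[0,-10,-8.8],[0,0,0]],[1,[0,-14,-8.8],[0,0,0]],[1,[0,-18,-8.8],[0,0,0]],[1,[-1,-22,-8.8],[0,0,0]],[1,[-2.5,-26,-8.8],[0,0,0]],[1,[-4,-30,-8.8],[0,0,0]],[1,[-5.5,-34,-8.8],[0,0,0]],[1,[-7,-38,-8.8],[0,0,0]],[1,[-7.5,-40.9,-8.8],[0,0,0]],[1,[-7.5,-40.9,-8.8],[0,0,0]]]'

```text
clock: 19.5
tool_pos: [0.5888, -0.2256, 0.1995]
orientation: [0.149, -3.137, 0.004]
contact_force: [-0.4, -0.8, -4.1]
opening: 0.0196
```

```bash
python3 - <<'E'
from h import *
d(cw(-.01,0,.0757))
E
```

```text
t 19.5 pos [ 0.5888 -0.2256  0.1995] open 0.0196 F [-0.4 -0.8 -4.1]
to [ 0.588 -0.22   0.076] cm [ 0.02  0.6  12.38] turn [-0.1 -0.  -0.3]
```

Call:
drive_tool --deltas '[[1,[0,0.1,3],[0,0,0]],[1,[0,0.1,6],[0,0,0]],[1,[0,0.1,9],[0,0,0]],[1,[0,0.1,11],[0,0,0]],[1,[0,0.1,11.8],[0,0,0]],[1,[0,0.1,12.1],[0,0,0]],[1,[0,0.1,12.3],[0,0,0]],[1,[0,0.1,12.3],[0,0,0]]]'

```text
clock: 20.3
tool_pos: [0.5894, -0.2197, 0.0778]
orientation: [-0.157, 3.136, -0.001]
contact_force: [-0.7, -0.2, -3.0]
opening: 0.0204
```

```bash
python3 - <<'E'
from h import *
d(cw(-.01,0,.0757))
E
```

```text
t 20.3 pos [ 0.5894 -0.2197  0.0778] open 0.0204 F [-0.7 -0.2 -3. ]
to [ 0.588 -0.22   0.076] cm [ 0.13 -0.02  0.21] turn [-0.   0.1 -0. ]
```

Lower the last 2 mm or so until contact, then release, rise and go to the bar handle.

Call:
drive_tool --deltas '[[1,[0.1,0,0.2],[0,0,0]],[1,[0.1,0,0.3],[0,0,0]],[1,[0.1,0,0.3],[0,0,0]]]'

```text
clock: 20.6
tool_pos: [0.5886, -0.2198, 0.0757]
orientation: [-0.157, 3.136, -0.001]
contact_force: [-5.0, 3.2, 14.6]
opening: 0.02
```

Call:
drive_tool --deltas '[[3,[0,0,0],[0,0,0]],[5,[0,0,0],[0,0,0]],[6,[0,0,-0.5],[0,0,0]],[6,[0,0,-4],[0,0,0]],[6,[0,0,-7.9],[0,0,0]],[6,[3,0,-7.9],[0,0,0]],[6,[7,0,-7.9],[0,0,0]],[6,[11,0,-7.9],[0,0,0]],[6,[15,0,-7.9],[0,0,0]],[6,[18,0,-7.9],[0,0,0]],[6,[19.5,0,-7.9],[0,0,0]],[6,[19.5,0,-7.9],[0,0,0]]]'

```text
clock: 21.8
tool_pos: [0.3929, -0.2394, 0.1535]
orientation: [-0.154, 3.137, 0.0]
contact_force: [1.1, 0.9, 1.1]
opening: 0.06
```

```bash
python3 - <<'E'
from h import *
d(cw(-.205,0,.070))
t,k=blob("top",proj("top",cw(-.01,0,.088)),7,225);print(k,onz("top",t,.088),cw(-.01,0,.088))
u,k=blob("top",proj("top",cw(-.205,0,.084)),6,225);print(k,onz("top",u,.084))
print([(np.round(q["uv"]).tolist(),round(q["confidence"],2)) for q in r.search_frame("top","basket1")])
E
```

```text
t 21.8 pos [ 0.3929 -0.2394  0.1535] open 0.06 F [1.1 0.9 1.1]
to [ 0.394 -0.24   0.07 ] cm [-0.11 -0.03  8.35] turn [ 0.   0.  -0.1]
53 [ 0.59004859 -0.2213774   0.088     ] [ 0.58805056 -0.2200043   0.088     ]
5 [ 0.40628637 -0.24552577  0.084     ]
[([365.0, 217.0], 0.9), ([143.0, 212.0], 0.82), ([178.0, 218.0], 0.78), ([274.0, 145.0], 0.58)]
```

Call:
drive_tool --deltas '[[6,[-0.2,0,3],[0,0,0]],[6,[-0.2,0,6],[0,0,0]],[6,[-0.2,0,8.2],[0,0,0]],[6,[-0.2,0,8.2],[0,0,0]],[1,[-0.2,0,8.2],[0,0,0]],[1,[-0.2,0,8.2],[0,0,0]],[1,[-0.2,0,8.2],[0,0,0]],[1,[-0.2,0,8.2],[0,0,0]],[1,[-0.2,0,8.2],[0,0,0]],[1,[-0.2,0,8.2],[0,0,0]]]' --squeeze 70

```text
clock: 22.95
tool_pos: [0.397, -0.2399, 0.0724]
orientation: [-0.156, 3.135, -0.003]
contact_force: [0.2, -4.2, 6.3]
opening: 0.0204
```

Call:
drive_tool --deltas '[[1,[-1,0,0],[0,0,0]],[1,[-3,0,0],[0,0,0]],[1,[-5,0,0],[0,0,0]],[1,[-7,0,0],[0,0,0]],[1,[-9,0,0],[0,0,0]],[1,[-11,0,0],[0,0,0]],[1,[-13,0,0],[0,0,0]],[1,[-15,0,0],[0,0,0]],[1,[-17,0,0],[0,0,0]],[1,[-18.6,0,0],[0,0,0]],[1,[-19.8,0,0],[0,0,0]],[1,[-20.5,0,0],[0,0,0]]]'

```text
clock: 24.15
tool_pos: [0.6008, -0.2182, 0.0716]
orientation: [-0.158, 3.137, -0.001]
contact_force: [-0.7, -0.2, -0.1]
opening: 0.01
```

```bash
python3 - <<'E'
from h import *
d(cw(-.205,0,.07),cw(.01,0,.07))
E
```

```text
t 24.1 pos [ 0.6008 -0.2182  0.0716] open 0.01 F [-0.7 -0.2 -0.1]
to [ 0.394 -0.24   0.07 ] cm [20.79 -0.06  0.14] turn [-0.   0.1 -0. ]
to [ 0.608 -0.218  0.07 ] cm [-0.71 -0.05  0.16] turn [-0.   0.1 -0. ]
```

```bash
python3 - <<'E'
from h import *
im=cv2.resize(r.camera("side")[:,:,::-1].copy(),None,fx=3,fy=3,interpolation=cv2.INTER_CUBIC)
cv2.imwrite("pics/p3.png",im[560:1100,550:1350])
E
```

```text
(no output)
```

View pics/p3.png

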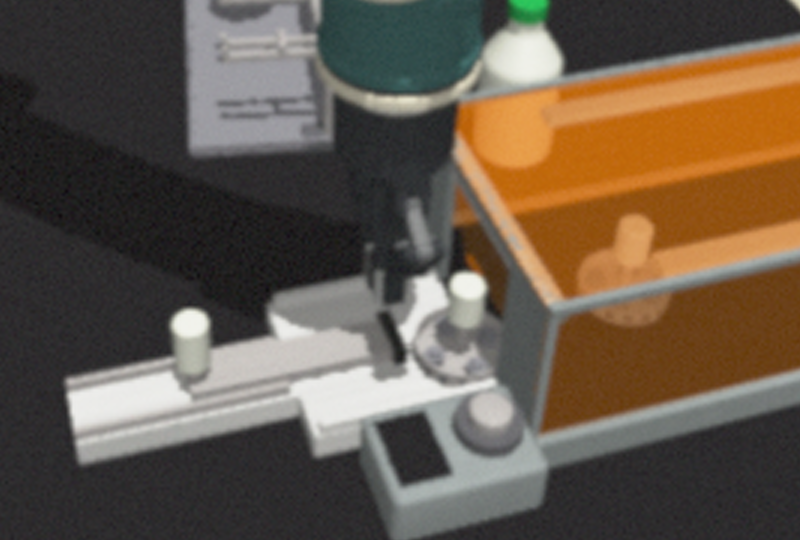

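The grip slackened mid-push. The bar stopped part-way with its handle at about (192,320), and basket 2 stands upright by the flap with its handle top at about (467,282). I'll measure both and rise out.

Call:
drive_tool --deltas '[[1,[0,0,-3],[0,0,0]],[1,[0,0,-7],[0,0,0]],[2,[3,0,-9],[0,0,0]],[4,[7,0,-9],[0,0,0]],[6,[11,0,-9],[0,0,0]],[6,[15,0,-9],[0,0,0]],[6,[18,0,-9],[0,0,0]],[6,[20,0,-9],[0,0,0]],[6,[20,0,-9],[0,0,0]]]'

```text
clock: 25.1
tool_pos: [0.3981, -0.2388, 0.1613]
orientation: [-0.152, 3.138, 0.001]
contact_force: [0.6, 0.3, -0.3]
opening: 0.0599
```

```bash
python3 - <<'E'
from h import *
def cf(P):
    q=P[:2]-C0;c,s=np.cos(YAW),np.sin(YAW);return np.round([q[0]*c+q[1]*s,-q[0]*s+q[1]*c],4)
for n in("side","top"):
    im=r.camera(n)
    for nm,g,z in(("handle",(247,289),.084),("basket",(339,280),.088)):
        g0=g
        if n=="top": g0=proj("top",onz("side",g,z))
        u,k=blob(n,g0,7,215,im);print(n,nm,k,u.round(1),cf(onz(n,u,z)))
    cv2.imwrite(f"pics/q_{n}.png",im[:,:,::-1])
d()
E
```

```text
side handle 47 [246.6 293. ] [-0.1311 -0.0005]
side basket 67 [339.  281.6] [ 0.0506 -0.0238]
top handle 94 [361.7 257.9] [-0.1288  0.0052]
top basket 73 [364.6 188.4] [ 0.0507 -0.0211]
t 25.2 pos [ 0.4008 -0.2384  0.1614] open 0.0596 F [-0.   0.  -0.3]
```

```bash
python3 - <<'E'
from h import *
d(cw(-.130,0,.16),cw(-.13,0,.071))
E
```

```text
t 25.2 pos [ 0.4008 -0.2384  0.1614] open 0.0596 F [-0.   0.  -0.3]
to [ 0.469 -0.232  0.16 ] cm [-6.82 -0.04  0.14] turn [-0.   0.1 -0.1]
to [ 0.469 -0.232  0.071] cm [-6.81 -0.04  9.04] turn [-0.   0.1 -0.1]
```

Call:
drive_tool --deltas '[[6,[-4,0,0],[0,0,0]],[6,[-6.7,0,0],[0,0,0]],[6,[-6.7,0,0],[0,0,0]],[6,[-6.7,0,4],[0,0,0]],[6,[-6.7,0,7.5],[0,0,0]],[6,[-6.7,0,9],[0,0,0]],[6,[-6.7,0,9],[0,0,0]],[1,[-6.7,0,9],[0,0,0]],[1,[-6.7,0,9],[0,0,0]],[1,[-6.7,0,9],[0,0,0]],[1,[-6.7,0,9],[0,0,0]],[1,[-6.7,0,9],[0,0,0]]]'

```text
clock: 26.4
tool_pos: [0.4684, -0.2326, 0.0724]
orientation: [-0.156, 3.135, -0.003]
contact_force: [-0.6, -3.4, 9.1]
opening: 0.0206
```

```bash
python3 - <<'E'
from h import *
d(cw(-.205,0,.072))
E
```

```text
t 26.4 pos [ 0.4684 -0.2326  0.0724] open 0.0206 F [-0.6 -3.4  9.1]
to [ 0.394 -0.24   0.072] cm [7.47 0.05 0.02] turn [-0.1  0.2 -0.1]
```

Call:
drive_tool --deltas '[[1,[2.5,0,0],[0,0,0]],[1,[5,0,0],[0,0,0]],[1,[7,0,0],[0,0,0]],[1,[7.5,0,0],[0,0,0]],[1,[7.5,0,0],[0,0,0]],[4,[7.5,0,0],[0,0,0]],[6,[7.5,0,0],[0,0,0]],[6,[7.5,0,-3],[0,0,0]],[6,[7.5,0,-7.5],[0,0,0]],[6,[7.5,0,-12],[0,0,0]],[6,[7.5,0,-12],[0,0,0]]]'

```text
clock: 27.5
tool_pos: [0.3948, -0.2403, 0.196]
orientation: [-0.156, 3.13, -0.004]
contact_force: [0.5, -0.1, -1.7]
opening: 0.0599
```

```bash
python3 - <<'E'
from h import *
def cf(P):
    q=P[:2]-C0;c,s=np.cos(YAW),np.sin(YAW);return np.round([q[0]*c+q[1]*s,-q[0]*s+q[1]*c],4)
for n,g in(("side",(339,281)),("top",(364.6,188.4))):
    u,k=blob(n,g,7,215);print(n,k,u.round(1),cf(onz(n,u,.088)))
# tilt about tool y so tool z leans to +cure x
s=r.sense();R=Ro.from_rotvec(s["orientation"])
for a in(-25,25): print(a,(R*Ro.from_rotvec([0,np.radians(a),0])).as_matrix()[:,2])
T=25*np.pi/180;g=cw(.0505,-.0225,.080)  # grasp point
zt=np.array([np.cos(YAW)*np.sin(T),np.sin(YAW)*np.sin(T),-np.cos(T)])
t=g-.003*zt
d(t-.1*zt,t)
E
```

```text
side 67 [339.  281.6] [ 0.0505 -0.0237]
top 80 [364.7 188.8] [ 0.0497 -0.0213]
-25 [ 0.42254899  0.04210172 -0.90536169]
25 [-0.41843948 -0.04251278 -0.90724918]
t 27.6 pos [ 0.3932 -0.239   0.1919] open 0.0599 F [-0.2 -0.4 -1.4]
to [ 0.607 -0.241  0.173] cm [-21.27  -2.31   1.9 ] turn [-0.   0.1 -0. ]
to [ 0.649 -0.236  0.083] cm [-25.47  -2.3   10.97] turn [-0.   0.1 -0. ]
```

```bash
python3 - <<'E'
from h import *
T=np.radians(30);g=cw(.0435,-.0225,.085)
zt=np.array([np.cos(YAW)*np.sin(T),np.sin(YAW)*np.sin(T),-np.cos(T)])
t=g-.003*zt
d(t-.09*zt,t-.04*zt,t)
E
```

```text
t 27.6 pos [ 0.3932 -0.239   0.1919] open 0.0599 F [-0.2 -0.4 -1.4]
to [ 0.597 -0.242  0.166] cm [-20.27  -2.31   2.68] turn [-0.   0.1 -0. ]
to [ 0.622 -0.239  0.122] cm [-22.76  -2.3    7.01] turn [-0.   0.1 -0. ]
to [ 0.642 -0.237  0.088] cm [-24.75  -2.3   10.48] turn [-0.   0.1 -0. ]
```

Call:
drive_tool --deltas '[[4.5,[-3,0,0],[0,-5,0]],[4.5,[-6,0,0],[0,-10,0]],[4.5,[-9.5,-0.5,0],[0,-15,0]],[4.5,[-13,-1,0],[0,-20,0]],[4.5,[-16,-1.5,0],[0,-25,0]],[4.5,[-18.5,-2,0],[0,-30,0]],[4.5,[-20.2,-2.3,0],[0,-30,0]],[4.5,[-20.2,-2.3,2.5],[0,-30,0]],[4.5,[-20.2,-2.3,2.5],[0,-30,0]],[4.5,[-20.2,-2.3,2.5],[0,-30,0]]]'

```text
clock: 28.6
tool_pos: [0.5951, -0.2421, 0.1649]
orientation: [-0.129, 2.618, 0.036]
contact_force: [-0.8, 0.2, 1.2]
opening: 0.0452
```

```bash
python3 - <<'E'
from h import *
T=np.radians(30);g=cw(.0435,-.0225,.085)
zt=np.array([np.cos(YAW)*np.sin(T),np.sin(YAW)*np.sin(T),-np.cos(T)])
t=g-.003*zt
d(t-.09*zt,t-.04*zt,t)
E
```

```text
t 28.6 pos [ 0.5951 -0.2421  0.1649] open 0.0452 F [-0.8  0.2  1.2]
to [ 0.597 -0.242  0.166] cm [-0.22  0.02  0.05] turn [ 0.  29.9 -0.1]
to [ 0.622 -0.239  0.122] cm [-0.23  0.02  5.05] turn [ 0.  29.9 -0.1]
to [ 0.642 -0.237  0.088] cm [-0.24  0.02  9.05] turn [ 0.  29.9 -0.1]
```

Call:
drive_tool --deltas '[[4.5,[-0.2,0,2.5],[0,0,0]],[4.5,[-0.2,0,5],[0,0,0]],[4.5,[-0.2,0,7],[0,0,0]],[4.5,[-0.2,0,8.5],[0,0,0]],[4.5,[-0.2,0,9],[0,0,0]],[4.5,[-0.2,0,9],[0,0,0]],[1,[-0.2,0,9],[0,0,0]],[1,[-0.2,0,9],[0,0,0]],[1,[-0.2,0,9],[0,0,0]],[1,[-0.2,0,9],[0,0,0]],[1,[-0.2,0,9],[0,0,0]]]'

```text
clock: 29.7
tool_pos: [0.6426, -0.2373, 0.0892]
orientation: [-0.131, 2.615, 0.035]
contact_force: [0.2, 0.4, -0.5]
opening: 0.0104
```

```bash
python3 - <<'E'
from h import *
s=r.sense();p=s["tool_pos"];w=cw(-.01,0,0)-cw(.0505,-.0225,0)
d(p+[0,0,.004],p+w+[0,0,.004],p+w)
im=cv2.resize(r.camera("side")[:,:,::-1].copy(),None,fx=3,fy=3,interpolation=cv2.INTER_CUBIC)
cv2.imwrite("pics/p4.png",im[620:1060,700:1300])
E
```

```text
t 29.7 pos [ 0.6426 -0.2373  0.0892] open 0.0104 F [ 0.2  0.4 -0.5]
to [ 0.643 -0.237  0.093] cm [-0.2  -0.   -0.35] turn [-0. 30. -0.]
to [ 0.58  -0.221  0.093] cm [ 5.04  2.25 -3.37] turn [-0. 30. -0.]
to [ 0.58  -0.221  0.089] cm [ 5.24  2.25 -3.03] turn [-0. 30. -0.]
```

View pics/p4.png

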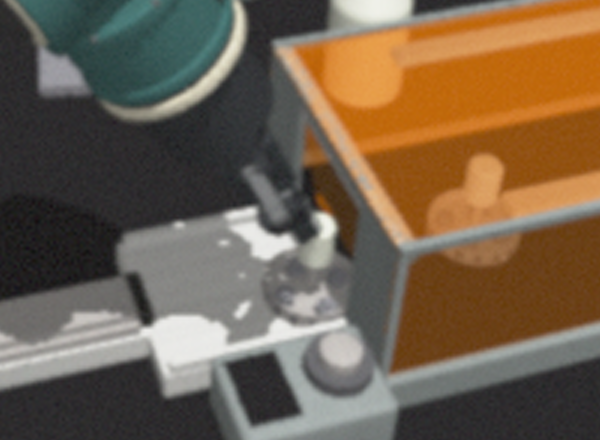

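The fingers closed just above the handle top at (310,225). Basket 2 is still upright in the same place. I'll open, go deeper along the tool axis and close again.

Call:
drive_tool --deltas '[[2,[0.1,0,-1],[0,0,0]],[3.8,[0.1,0,-1],[0,0,0]],[3.8,[0.1,0,-1],[0,0,0]],[3.8,[0.1,0,0],[0,0,0]],[3.8,[0.1,0,0.8],[0,0,0]],[3.8,[0.1,0,1.2],[0,0,0]],[3.8,[0.1,0,1.2],[0,0,0]],[1,[0.1,0,1.2],[0,0,0]],[1,[0.1,0,1.2],[0,0,0]],[1,[0.1,0,1.2],[0,0,0]],[1,[0.1,0,1.2],[0,0,0]],[1,[0.1,0,1.2],[0,0,0]]]'

```text
clock: 30.95
tool_pos: [0.6477, -0.2365, 0.0783]
orientation: [-0.131, 2.615, 0.035]
contact_force: [-1.8, 3.6, 3.1]
opening: 0.0197
```

```bash
python3 - <<'E'
from h import *
s=r.sense();p=s["tool_pos"];w=cw(-.01,0,0)-cw(.0505,-.0225,0)
d(p+[0,0,.005],p+w+[0,0,.005],p+w)
E
```

```text
t 30.9 pos [ 0.6477 -0.2365  0.0783] open 0.0197 F [-1.8  3.6  3.1]
to [ 0.648 -0.236  0.083] cm [-0.25  0.   -0.43] turn [ 0. 30. -0.]
to [ 0.585 -0.22   0.083] cm [ 4.99  2.25 -3.46] turn [ 0. 30. -0.]
to [ 0.585 -0.22   0.078] cm [ 5.24  2.25 -3.03] turn [ 0. 30. -0.]
```

Call:
drive_tool --deltas '[[1,[-0.25,0,-0.4],[0,0,0]],[1,[-0.25,0,-0.4],[0,0,0]],[1,[1.1,0.6,-1.2],[0,0,0]],[1,[2.4,1.1,-2.0],[0,0,0]],[1,[3.7,1.7,-2.7],[0,0,0]],[1,[5,2.25,-3.5],[0,0,0]],[1,[5,2.25,-3.5],[0,0,0]],[1,[5.2,2.25,-3.1],[0,0,0]],[1,[5.25,2.25,-3.0],[0,0,0]],[1,[5.25,2.25,-3.0],[0,0,0]]]'

```text
clock: 31.95
tool_pos: [0.5862, -0.2206, 0.0781]
orientation: [-0.131, 2.614, 0.034]
contact_force: [-2.9, 0.5, 4.7]
opening: 0.0195
```

```bash
python3 - <<'E'
from h import *
d()
E
```

```text
t 31.9 pos [ 0.5862 -0.2206  0.0781] open 0.0195 F [-2.9  0.5  4.7]
```

Standing again. Release, back off along the tool axis, then bring the tool upright over the bar handle.

Call:
drive_tool --deltas '[[3,[0,0,0],[0,0,0]],[5,[0,0,0],[0,0,0]],[6,[0,0,-1],[0,0,0]],[6,[0,0,-4],[0,0,0]],[6,[0,0,-8],[0,0,0]],[6,[0,0,-11],[0,5,0]],[6,[1,0,-12],[0,10,0]],[6,[2,0,-12],[0,15,0]],[6,[3,0,-12.5],[0,20,0]],[6,[4,0,-13],[0,25,0]],[6,[5,0,-13.5],[0,30,0]],[6,[5,0,-13.5],[0,30,0]]]'

```text
clock: 33.15
tool_pos: [0.4755, -0.231, 0.1702]
orientation: [0.158, -3.136, 0.001]
contact_force: [-0.7, -0.2, 0.5]
opening: 0.06
```

```bash
python3 - <<'E'
from h import *
d(cw(-.203,0,.16),cw(-.203,0,.066))
def cf(P):
    q=P[:2]-C0;c,s=np.cos(YAW),np.sin(YAW);return np.round([q[0]*c+q[1]*s,-q[0]*s+q[1]*c],4)
for n in("side","top"):
    im=r.camera(n)
    for x,z in((-.01,.088),(-.205,.084)):
        u,k=blob(n,proj(n,cw(x,0,z)),7,225,im);print(n,k,cf(onz(n,u,z)))
E
```

```text
t 33.1 pos [ 0.4755 -0.231   0.1702] open 0.06 F [-0.7 -0.2  0.5]
to [ 0.396 -0.239  0.16 ] cm [ 7.99 -0.03  1.04] turn [-0.  -0.1  0. ]
to [ 0.396 -0.239  0.066] cm [ 7.97 -0.03 10.44] turn [-0.  -0.1  0. ]
side 59 [-0.0088 -0.0021]
side 72 [-0.2063 -0.0039]
top 101 [-0.0094  0.0002]
top 0 [nan nan]h.py:21: RuntimeWarning: invalid value encountered in divide
  return np.array([(w*x).sum(),(w*y).sum()])/w.sum(),int((w>0).sum())
```

Call:
drive_tool --deltas '[[6,[4,0,0],[0,0,0]],[6,[8,0,1],[0,0,0]],[6,[8,0,1],[0,0,0]],[6,[8,0,5],[0,0,0]],[6,[8,0,8.5],[0,0,0]],[6,[8,0,10.4],[0,0,0]],[6,[8,0,10.4],[0,0,0]],[1,[8,0,10.4],[0,0,0]],[1,[8,0,10.4],[0,0,0]],[1,[8,0,10.4],[0,0,0]],[1,[8,0,10.4],[0,0,0]],[1,[8,0,10.4],[0,0,0]]]' --squeeze 90

```text
clock: 34.45
tool_pos: [0.3965, -0.2401, 0.0674]
orientation: [-0.156, 3.135, -0.003]
contact_force: [-2.3, 0.2, 13.5]
opening: 0.021
```

Call:
drive_tool --deltas '[[1,[0,0,0],[0,0,0]],[1,[-1,0,0],[0,0,0]],[1,[-2.5,0,0],[0,0,0]],[1,[-4,0,0],[0,0,0]],[1,[-5.5,0,0],[0,0,0]],[1,[-7,0,0],[0,0,0]],[1,[-8.5,0,0],[0,0,0]],[1,[-10,0,0],[0,0,0]],[1,[-11.5,0,0],[0,0,0]],[1,[-11.5,0,0],[0,0,0]]]'

```text
clock: 35.45
tool_pos: [0.5125, -0.2281, 0.0674]
orientation: [-0.158, 3.134, -0.002]
contact_force: [1.8, 0.7, 10.0]
opening: 0.0201
```

```bash
python3 - <<'E'
from h import *
d(cw(-.205,0,.066),cw(.01,0,.066))
E
```

```text
t 35.5 pos [ 0.5125 -0.2281  0.0674] open 0.0201 F [ 1.8  0.7 10. ]
to [ 0.394 -0.24   0.066] cm [11.9   0.05  0.1 ] turn [-0.1  0.2  0. ]
to [ 0.608 -0.218  0.066] cm [-9.6   0.05  0.18] turn [-0.1  0.2  0. ]
```

Call:
drive_tool --deltas '[[1,[-1,0,0],[0,0,0]],[1,[-2.5,0,0],[0,0,0]],[1,[-4,0,0],[0,0,0]],[1,[-5.5,0,0],[0,0,0]],[1,[-7,0,0],[0,0,0]],[1,[-8.2,0,0],[0,0,0]],[1,[-9.2,0,0],[0,0,0]],[1,[-9.8,0,0],[0,0,0]],[1,[-9.9,0,0],[0,0,0]],[1,[-9.9,0,0],[0,0,0]]]'

```text
clock: 36.45
tool_pos: [0.6093, -0.2181, 0.0675]
orientation: [-0.157, 3.135, -0.001]
contact_force: [-0.5, 1.2, 7.6]
opening: 0.0209
```

```bash
python3 - <<'E'
from h import *
d(cw(-.205,0,.066),cw(.01,0,.066))
im=cv2.resize(r.camera("side")[:,:,::-1].copy(),None,fx=3,fy=3,interpolation=cv2.INTER_CUBIC)
cv2.imwrite("pics/p5.png",im[560:1060,850:1600])
E
```

```text
t 36.5 pos [ 0.6093 -0.2181  0.0675] open 0.0209 F [-0.5  1.2  7.6]
to [ 0.394 -0.24   0.066] cm [2.163e+01 1.000e-02 1.000e-01] turn [-0.   0.1 -0. ]
to [ 0.608 -0.218  0.066] cm [0.13 0.02 0.15] turn [-0.   0.1 -0. ]
```

View pics/p5.png

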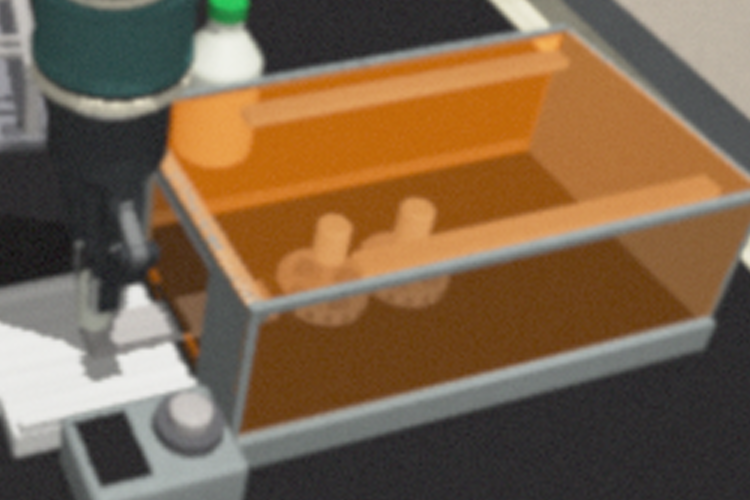

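Two baskets are inside and upright, at (325,280) and (408,265). That makes 13 pictures viewed. I'll draw the bar back.

Call:
drive_tool --deltas '[[1,[2.5,0,0],[0,0,0]],[1,[5.5,0,0],[0,0,0]],[1,[8.5,0,0],[0,0,0]],[1,[11.5,0,0],[0,0,0]],[1,[14.5,0,0],[0,0,0]],[1,[17.5,0,0],[0,0,0]],[1,[20,0,0],[0,0,0]],[1,[21.5,0,0],[0,0,0]],[1,[21.5,0,0],[0,0,0]],[1,[21.5,0,0],[0,0,0]],[5,[21.5,0,0],[0,0,0]],[6,[21.5,0,0],[0,0,0]]]'

```text
clock: 37.7
tool_pos: [0.3947, -0.2396, 0.0664]
orientation: [-0.157, 3.137, -0.001]
contact_force: [-0.3, -0.6, -0.8]
opening: 0.0486
```

Call:
drive_tool --deltas '[[6,[0,0,-3],[0,0,0]],[6,[0,0,-7],[0,0,0]],[6,[0,2,-12],[0,0,0]],[6,[-2,6,-13],[0,0,0]],[6,[-4,10,-13],[0,0,0]],[6,[-6,14,-13],[0,0,0]],[6,[-8,18,-13],[0,0,0]],[6,[-10,22,-13],[0,0,0]],[6,[-12,26,-13],[0,0,0]],[6,[-13,30,-13],[0,0,0]],[6,[-14,34,-13],[0,0,0]],[6,[-14,34,-13],[0,0,0]]]'

```text
clock: 38.9
tool_pos: [0.4997, 0.1182, 0.1959]
orientation: [-0.167, 3.137, 0.003]
contact_force: [-1.2, -1.1, 0.5]
opening: 0.0599
```

```bash
python3 - <<'E'
from h import *
d((*BX[3],.2),(*BX[3],.101))
chk([3,4])
im=r.camera("side")
for i in(3,4):
    print(proj("side",(*BX[i],.113)).round(1),blob("side",proj("side",(*BX[i],.11)),6,190,im))
E
```

```text
t 38.9 pos [0.4997 0.1182 0.1959] open 0.0599 F [-1.2 -1.1  0.5]
to [0.569 0.266 0.2  ] cm [-8.49 13.96 -0.39] turn [0.1 0.  0.3]
to [0.569 0.266 0.101] cm [-8.49 13.95  9.51] turn [0.1 0.  0.3]
3 1 [0.5854 0.2666 0.113 ] (0.5694, 0.266)
4 69 [0.5781 0.361  0.113 ] (0.5782, 0.361)
[([142.0, 213.0], 0.84), ([396.0, 193.0], 0.5)]
[263.9 157.8] (array([263.16565657, 158.58585859]), 31)
[262.7 143.8] (array([261.88730385, 144.61055635]), 26)
```

Call:
drive_tool --deltas '[[6,[-3,5,0],[0,0,0]],[6,[-6,9.5,0],[0,0,0]],[6,[-8.6,14,0],[0,0,0]],[6,[-8.6,14,0],[0,0,0]],[6,[-8.6,14,2],[0,0,0]],[6,[-8.6,14,4],[0,0,0]],[6,[-8.6,14,4],[0,0,0]],[6,[-8.6,14,4],[0,0,0]]]'

```text
clock: 39.85
tool_pos: [0.5718, 0.2595, 0.1562]
orientation: [0.154, -3.138, 0.001]
contact_force: [1.2, 0.0, -0.3]
opening: 0.0603
```

```bash
python3 - <<'E'
from h import *
d((*BX[3],.101))
E
```

```text
t 39.9 pos [0.5718 0.2595 0.1562] open 0.0603 F [ 1.2  0.  -0.3]
to [0.569 0.266 0.101] cm [0.17 0.68 5.52] turn [-0.  -0.  -0.1]
```

Call:
drive_tool --deltas '[[6,[0.2,0.65,0],[0,0,0]],[6,[0.2,0.65,0],[0,0,0]],[6,[0.2,0.65,2.5],[0,0,0]],[6,[0.2,0.65,5],[0,0,0]],[6,[0.2,0.65,5.5],[0,0,0]],[6,[0.2,0.65,5.5],[0,0,0]],[1,[0.2,0.65,5.5],[0,0,0]],[1,[0.2,0.65,5.5],[0,0,0]],[1,[0.2,0.65,5.5],[0,0,0]],[1,[0.2,0.65,5.5],[0,0,0]],[1,[0.2,0.65,5.5],[0,0,0]],[1,[0.2,0.65,5.5],[0,0,0]]]'

```text
clock: 41.05
tool_pos: [0.5696, 0.2671, 0.1022]
orientation: [-0.156, 3.136, 0.001]
contact_force: [-1.8, -1.4, 11.0]
opening: 0.0194
```

```bash
python3 - <<'E'
from h import *
d((*BX[3],.101))
E
```

```text
t 41.0 pos [0.5696 0.2671 0.1022] open 0.0194 F [-1.8 -1.4 11. ]
to [0.569 0.266 0.101] cm [ 0.03 -0.11  0.12] turn [ 0.   0.1 -0.1]
```

Call:
drive_tool --deltas '[[1,[0,0,-0.6],[0,0,0]],[1,[0,0,-1.1],[0,0,0]],[1,[0,0,-1.1],[0,0,0]],[1,[1.5,0.25,-1.1],[0,0,0]],[1,[3,0.5,-1.1],[0,0,0]],[1,[4.5,0.8,-1.1],[0,0,0]],[1,[6,1.05,-1.1],[0,0,0]],[1,[7.5,1.3,-1.1],[0,0,0]],[1,[9,1.6,-1.1],[0,0,0]],[1,[9,1.6,-1.1],[0,0,0]]]'

```text
clock: 42.05
tool_pos: [0.476, 0.2743, 0.1117]
orientation: [0.159, -3.137, 0.0]
contact_force: [0.7, 0.1, -3.0]
opening: 0.0197
```

```bash
python3 - <<'E'
from h import *
d(cw(-.01,0,.2))
E
```

```text
t 42.0 pos [0.476  0.2743 0.1117] open 0.0197 F [ 0.7  0.1 -3. ]
to [ 0.588 -0.22   0.2  ] cm [ -6.14 -50.31  -8.83] turn [-0.  -0.1  0. ]
```

Call:
drive_tool --deltas '[[1,[0,-2,-4],[0,0,0]],[1,[1,-6,-8],[0,0,0]],[1,[1,-11,-8.8],[0,0,0]],[1,[1,-15.5,-8.8],[0,0,0]],[1,[1,-20,-8.8],[0,0,0]],[1,[1,-24.5,-8.8],[0,0,0]],[1,[0,-29,-8.8],[0,0,0]],[1,[-1.5,-33.5,-8.8],[0,0,0]],[1,[-3,-38,-8.8],[0,0,0]],[1,[-4.5,-42.5,-8.8],[0,0,0]],[1,[-5.5,-47,-8.8],[0,0,0]],[1,[-6.1,-50,-8.8],[0,0,0]]]'

```text
clock: 43.25
tool_pos: [0.5886, -0.2215, 0.1995]
orientation: [0.153, -3.138, 0.002]
contact_force: [-0.3, 0.5, -3.8]
opening: 0.0194
```

Call:
drive_tool --deltas '[[1,[0,-0.3,0],[0,0,0]],[1,[0,-0.3,0],[0,0,0]],[1,[0,-0.3,0],[0,0,0]]]'

```text
clock: 43.55
tool_pos: [0.5886, -0.2196, 0.1996]
orientation: [0.158, -3.137, -0.001]
contact_force: [-0.4, 0.4, -2.6]
opening: 0.0199
```

```bash
python3 - <<'E'
from h import *
d(cw(-.01,0,.0772))
E
```

```text
t 43.5 pos [ 0.5886 -0.2196  0.1996] open 0.0199 F [-0.4  0.4 -2.6]
to [ 0.588 -0.22   0.077] cm [ 0.05 -0.04 12.24] turn [ 0. -0.  0.]
```

Call:
drive_tool --deltas '[[1,[0,0,3],[0,0,0]],[1,[0,0,6],[0,0,0]],[1,[0,0,9],[0,0,0]],[1,[0,0,11],[0,0,0]],[1,[0,0,11.8],[0,0,0]],[1,[0,0,12.1],[0,0,0]],[1,[0,0,12.3],[0,0,0]],[1,[0,0,12.3],[0,0,0]],[1,[0,0,12.3],[0,0,0]]]'

```text
clock: 44.45
tool_pos: [0.589, -0.2207, 0.0777]
orientation: [-0.157, 3.136, -0.001]
contact_force: [1.1, -0.5, -0.7]
opening: 0.0197
```

```bash
python3 - <<'E'
from h import *
d(cw(-.01,0,.0772))
E
```

```text
t 44.5 pos [ 0.589  -0.2207  0.0777] open 0.0197 F [ 1.1 -0.5 -0.7]
to [ 0.588 -0.22   0.077] cm [0.09 0.08 0.05] turn [-0.   0.1 -0. ]
```

Touching (about 2.5 N of the weight is off). I'll release and go straight to the bar handle.

Call:
drive_tool --deltas '[[1,[0,0,0.1],[0,0,0]],[3,[0,0,0.1],[0,0,0]],[5,[0,0,0],[0,0,0]],[6,[0,0,-0.5],[0,0,0]],[6,[0,0,-4],[0,0,0]],[6,[0,0,-8.5],[0,0,0]],[6,[4,0,-8.5],[0,0,0]],[6,[8,0,-8.5],[0,0,0]],[6,[12,0,-8.5],[0,0,0]],[6,[16,0,-8.5],[0,0,0]],[6,[19.4,0,-8.5],[0,0,0]],[6,[19.4,0,-8.5],[0,0,0]]]'

```text
clock: 45.65
tool_pos: [0.3919, -0.2406, 0.1623]
orientation: [0.152, -3.137, 0.0]
contact_force: [1.1, 0.2, -0.9]
opening: 0.0598
```

```bash
cat >> h.py <<'E'
def cf(P):
    q=P[:2]-C0;c,s=np.cos(YAW),np.sin(YAW);return np.round([q[0]*c+q[1]*s,-q[0]*s+q[1]*c],4)
def sill():
    for n in("side","top"):
        im=r.camera(n)
        for x,z in((-.01,.088),(-.205,.084)):
            u,k=blob(n,proj(n,cw(x,0,z)),7,225,im)
            if k: print(n,x,k,cf(onz(n,u,z)))
E
python3 - 2>/dev/null <<'E'
from h import *
d(cw(-.203,0,.066));sill()
E
```

```text
t 45.6 pos [ 0.3919 -0.2406  0.1623] open 0.0598 F [ 1.1  0.2 -0.9]
to [ 0.396 -0.239  0.066] cm [-0.43  0.08  9.63] turn [-0.  -0.  -0.2]
side -0.01 62 [-0.0117 -0.0042]
top -0.01 89 [-0.0104 -0.0013]
top -0.205 12 [-0.1914 -0.005 ]
```

Call:
drive_tool --deltas '[[6,[-0.1,0,0],[0,0,0]],[6,[-0.2,0,4],[0,0,0]],[6,[-0.2,0,8],[0,0,0]],[6,[-0.2,0,9.5],[0,0,0]],[6,[-0.2,0,9.5],[0,0,0]],[1,[-0.2,0,9.5],[0,0,0]],[1,[-0.2,0,9.5],[0,0,0]],[1,[-0.2,0,9.5],[0,0,0]],[1,[-0.2,0,9.5],[0,0,0]],[1,[-0.2,0,9.5],[0,0,0]],[1,[-0.2,0,9.5],[0,0,0]]]'

```text
clock: 46.85
tool_pos: [0.3985, -0.2399, 0.0682]
orientation: [-0.157, 3.135, -0.002]
contact_force: [-1.0, 2.6, 11.6]
opening: 0.0204
```

Call:
drive_tool --deltas '[[1,[-1,0,0],[0,0,0]],[1,[-2.5,0,0],[0,0,0]],[1,[-4,0,0],[0,0,0]],[1,[-5.5,0,0],[0,0,0]],[1,[-7,0,0],[0,0,0]],[1,[-8.5,0,0],[0,0,0]],[1,[-10,0,0],[0,0,0]],[1,[-11.5,0,0],[0,0,0]],[1,[-11.5,0,0],[0,0,0]]]'

```text
clock: 47.75
tool_pos: [0.5144, -0.2279, 0.0683]
orientation: [-0.158, 3.135, -0.001]
contact_force: [1.8, 2.1, 9.8]
opening: 0.0206
```

```bash
python3 - <<'E'
from h import *
d(cw(.01,0,.066))
E
```

```text
t 47.8 pos [ 0.5144 -0.2279  0.0683] open 0.0206 F [1.8 2.1 9.8]
to [ 0.608 -0.218  0.066] cm [-9.41  0.05  0.25] turn [-0.1  0.2  0. ]
```

Call:
drive_tool --deltas '[[1,[-1,0,0],[0,0,0]],[1,[-2.5,0,0],[0,0,0]],[1,[-4,0,0],[0,0,0]],[1,[-5.5,0,0],[0,0,0]],[1,[-7,0,0],[0,0,0]],[1,[-8.2,0,0],[0,0,0]],[1,[-9.2,0,0],[0,0,0]],[1,[-9.8,0,0],[0,0,0]],[1,[-9.9,0,0],[0,0,0]],[1,[-9.9,0,0],[0,0,0]]]'

```text
clock: 48.75
tool_pos: [0.611, -0.218, 0.0683]
orientation: [-0.157, 3.137, 0.0]
contact_force: [-3.2, 3.8, 8.7]
opening: 0.0205
```

```bash
python3 - <<'E'
from h import *
d(cw(.01,0,.066))
E
```

```text
t 48.8 pos [ 0.611  -0.218   0.0683] open 0.0205 F [-3.2  3.8  8.7]
to [ 0.608 -0.218  0.066] cm [0.3  0.03 0.23] turn [ 0.   0.1 -0. ]
```

Call:
drive_tool --deltas '[[1,[2.5,0,0],[0,0,0]],[1,[5.5,0,0],[0,0,0]],[1,[8.5,0,0],[0,0,0]],[1,[11.5,0,0],[0,0,0]],[1,[14.5,0,0],[0,0,0]],[1,[17.5,0,0],[0,0,0]],[1,[20,0,0],[0,0,0]],[1,[21.5,0,0],[0,0,0]],[1,[21.5,0,0],[0,0,0]],[1,[21.5,0,0],[0,0,0]],[5,[21.5,0,0],[0,0,0]],[6,[21.5,0,0],[0,0,0]]]'

```text
clock: 49.95
tool_pos: [0.3968, -0.24, 0.0674]
orientation: [-0.157, 3.137, -0.001]
contact_force: [0.1, -0.4, 0.5]
opening: 0.0484
```

Call:
drive_tool --deltas '[[6,[0,0,-3],[0,0,0]],[6,[0,0,-7],[0,0,0]],[6,[0,2,-12],[0,0,0]],[6,[-2,6,-13],[0,0,0]],[6,[-3,10,-13],[0,0,0]],[6,[-4,14,-13],[0,0,0]],[6,[-6,18,-13],[0,0,0]],[6,[-8,22,-13],[0,0,0]],[6,[-10,26.5,-13],[0,0,0]],[6,[-12,31,-13],[0,0,0]],[6,[-12,35.5,-13],[0,0,0]],[6,[-12,40,-13],[0,0,0]]]'

```text
clock: 51.15
tool_pos: [0.4759, 0.1719, 0.1969]
orientation: [-0.156, 3.137, -0.0]
contact_force: [1.1, -0.3, 0.4]
opening: 0.0598
```

```bash
python3 - <<'E'
from h import *
d((*BX[4],.2),(*BX[4],.101))
chk([4])
im=r.camera("side")
cv2.imwrite("pics/p6.png",cv2.resize(im[:,:,::-1].copy(),None,fx=2.6,fy=2.6,interpolation=cv2.INTER_CUBIC)[330:930,520:1320])
for i in(4,):
    print(proj("side",(*BX[i],.113)).round(1),blob("side",proj("side",(*BX[i],.11)),6,190,im))
E
```

```text
t 51.1 pos [0.4759 0.1719 0.1969] open 0.0598 F [ 1.1 -0.3  0.4]
to [0.578 0.361 0.2  ] cm [-12.06  17.8   -0.31] turn [-0.   0.  -0.1]
to [0.578 0.361 0.101] cm [-12.06  17.81   9.59] turn [-0.   0.  -0.1]
4 68 [0.5781 0.361  0.113 ] (0.5782, 0.361)
[([142.0, 210.0], 0.75)]
[262.7 143.8] (array([261.86409156, 144.61659514]), 26)
```

View pics/p6.png

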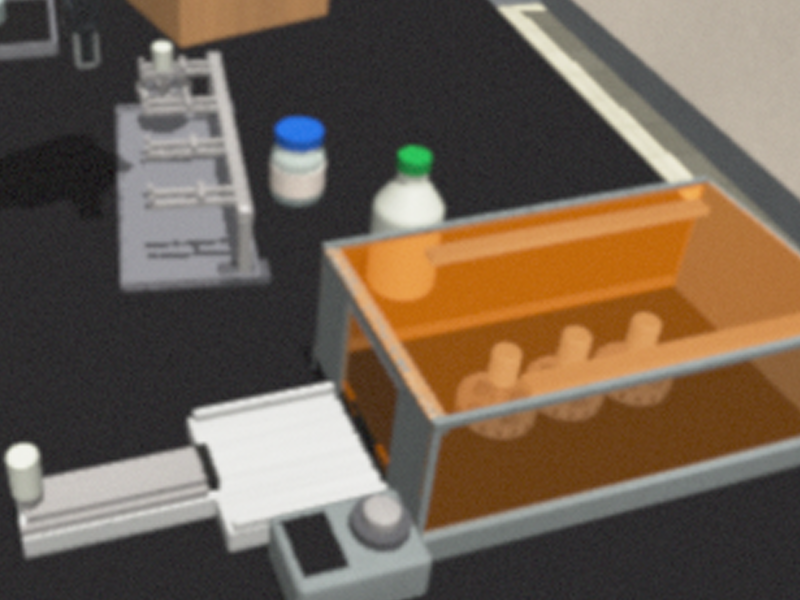

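The picture shows three baskets upright in a row inside at about (500,400), (572,385) and (640,370). The flap is shut, the bar is back, and the last basket is on hook 4 at (162,60). That makes 14 pictures viewed; on to basket 4.

Call:
drive_tool --deltas '[[6,[-3,4.5,0],[0,0,0]],[6,[-6,9,0],[0,0,0]],[6,[-9,13.5,0],[0,0,0]],[6,[-12.1,17.8,0],[0,0,0]],[6,[-12.1,17.8,0],[0,0,0]],[6,[-12.1,17.8,2],[0,0,0]],[6,[-12.1,17.8,4],[0,0,0]],[6,[-12.1,17.8,4],[0,0,0]],[6,[-12.1,17.8,4],[0,0,0]]]'

```text
clock: 52.2
tool_pos: [0.5792, 0.3584, 0.1572]
orientation: [-0.155, 3.138, -0.001]
contact_force: [-0.4, 0.1, 0.2]
opening: 0.0605
```

```bash
python3 - <<'E'
from h import *
d((*BX[4],.101))
E
```

```text
t 52.2 pos [0.5792 0.3584 0.1572] open 0.0605 F [-0.4  0.1  0.2]
to [0.578 0.361 0.101] cm [0.08 0.27 5.62] turn [-0.   0.  -0.1]
```

Call:
drive_tool --deltas '[[6,[0.1,0.2,0],[0,0,0]],[6,[0.1,0.2,2.5],[0,0,0]],[6,[0.1,0.2,5],[0,0,0]],[6,[0.1,0.2,5.6],[0,0,0]],[6,[0.1,0.2,5.6],[0,0,0]],[1,[0.1,0.2,5.6],[0,0,0]],[1,[0.1,0.2,5.6],[0,0,0]],[1,[0.1,0.2,5.6],[0,0,0]],[1,[0.1,0.2,5.6],[0,0,0]],[1,[0.1,0.2,5.6],[0,0,0]],[1,[0.1,0.2,5.6],[0,0,0]]]'

```text
clock: 53.3
tool_pos: [0.5782, 0.3616, 0.1024]
orientation: [-0.156, 3.136, 0.001]
contact_force: [-1.8, -1.0, 11.1]
opening: 0.0196
```

```bash
python3 - <<'E'
from h import *
d((*BX[4],.101))
E
```

```text
t 53.3 pos [0.5782 0.3616 0.1024] open 0.0196 F [-1.8 -1.  11.1]
to [0.578 0.361 0.101] cm [ 0.01 -0.06  0.14] turn [ 0.   0.1 -0.1]
```

Call:
drive_tool --deltas '[[1,[0,0,-0.6],[0,0,0]],[1,[0,0,-1.1],[0,0,0]],[1,[0,0,-1.1],[0,0,0]],[1,[1.5,0.25,-1.1],[0,0,0]],[1,[3,0.5,-1.1],[0,0,0]],[1,[4.5,0.8,-1.1],[0,0,0]],[1,[6,1.05,-1.1],[0,0,0]],[1,[7.5,1.3,-1.1],[0,0,0]],[1,[9,1.6,-1.1],[0,0,0]],[1,[9,1.6,-1.1],[0,0,0]],[1,[9,0,-5],[0,0,0]],[1,[9,-3,-9],[0,0,0]]]'

```text
clock: 54.5
tool_pos: [0.4899, 0.3234, 0.1908]
orientation: [0.161, -3.135, 0.0]
contact_force: [1.7, 0.9, -2.1]
opening: 0.0196
```

```bash
python3 - <<'E'
from h import *
d(cw(-.01,0,.2))
E
```

```text
t 54.5 pos [0.4899 0.3234 0.1908] open 0.0196 F [ 1.7  0.9 -2.1]
to [ 0.588 -0.22   0.2  ] cm [ -4.19 -55.06  -0.93] turn [-0.  -0.1  0.1]
```

Call:
drive_tool --deltas '[[1,[1,-4,-1],[0,0,0]],[1,[1,-8.5,-1],[0,0,0]],[1,[1,-13,-1],[0,0,0]],[1,[1,-17.5,-1],[0,0,0]],[1,[1,-22,-1],[0,0,0]],[1,[1,-26.5,-1],[0,0,0]],[1,[0,-31,-1],[0,0,0]],[1,[-1,-35.5,-1],[0,0,0]],[1,[-2,-40,-1],[0,0,0]],[1,[-3,-44.5,-1],[0,0,0]],[1,[-4,-49,-1],[0,0,0]],[1,[-4.2,-53,-1],[0,0,0]]]'

```text
clock: 55.7
tool_pos: [0.5863, -0.2033, 0.2007]
orientation: [-0.156, 3.137, -0.001]
contact_force: [-0.4, 2.0, -3.9]
opening: 0.0194
```

Call:
drive_tool --deltas '[[1,[0,-2,0],[0,0,0]],[1,[0,-2,0],[0,0,0]],[1,[0,-2,0],[0,0,0]]]'

```text
clock: 56.0
tool_pos: [0.5874, -0.2208, 0.2005]
orientation: [0.155, -3.137, -0.0]
contact_force: [0.0, 0.8, -2.9]
opening: 0.0195
```

```bash
python3 - <<'E'
from h import *
d(cw(-.01,0,.0774))
E
```

```text
t 56.0 pos [ 0.5874 -0.2208  0.2005] open 0.0195 F [ 0.   0.8 -2.9]
to [ 0.588 -0.22   0.077] cm [-0.07  0.07 12.31] turn [ 0.  -0.  -0.1]
```

Call:
drive_tool --deltas '[[1,[0,0,3],[0,0,0]],[1,[0,0,6],[0,0,0]],[1,[0,0,9],[0,0,0]],[1,[0,0,11],[0,0,0]],[1,[0,0,11.8],[0,0,0]],[1,[0,0,12.1],[0,0,0]],[1,[0,0,12.4],[0,0,0]],[1,[0,0,12.4],[0,0,0]],[1,[0,0,12.4],[0,0,0]]]'

```text
clock: 56.9
tool_pos: [0.588, -0.2208, 0.0776]
orientation: [-0.157, 3.136, -0.001]
contact_force: [0.7, -0.9, -2.1]
opening: 0.0194
```

```bash
python3 - <<'E'
from h import *
d(cw(-.01,0,.0774))
E
```

```text
t 56.9 pos [ 0.588  -0.2208  0.0776] open 0.0194 F [ 0.7 -0.9 -2.1]
to [ 0.588 -0.22   0.077] cm [-0.01  0.07  0.02] turn [-0.   0.1 -0.1]
```

Call:
drive_tool --deltas '[[1,[0,0,0.2],[0,0,0]],[1,[0,0,0.2],[0,0,0]],[4,[0,0,0.2],[0,0,0]],[6,[0,0,0],[0,0,0]],[6,[0,0,-4],[0,0,0]],[6,[0,0,-8.5],[0,0,0]],[6,[4,0,-8.5],[0,0,0]],[6,[8,0,-8.5],[0,0,0]],[6,[12,0,-8.5],[0,0,0]],[6,[16,0,-8.5],[0,0,0]],[6,[19.4,0,-8.5],[0,0,0]],[6,[19.4,0,-8.5],[0,0,0]]]'

```text
clock: 58.1
tool_pos: [0.391, -0.2408, 0.1622]
orientation: [0.152, -3.137, 0.001]
contact_force: [-0.0, 0.4, -1.0]
opening: 0.0599
```

```bash
python3 - 2>/dev/null <<'E'
from h import *
d(cw(-.203,0,.066));sill()
E
```

```text
t 58.1 pos [ 0.391  -0.2408  0.1622] open 0.0599 F [-0.   0.4 -1. ]
to [ 0.396 -0.239  0.066] cm [-0.52  0.09  9.62] turn [-0.  -0.  -0.2]
side -0.01 61 [-0.0121 -0.0038]
top -0.01 89 [-0.0102 -0.001 ]
top -0.205 12 [-0.1914 -0.005 ]
```

Call:
drive_tool --deltas '[[6,[-0.1,0,0],[0,0,0]],[6,[-0.2,0,4],[0,0,0]],[6,[-0.2,0,8],[0,0,0]],[6,[-0.2,0,9.5],[0,0,0]],[6,[-0.2,0,9.5],[0,0,0]],[1,[-0.2,0,9.5],[0,0,0]],[1,[-0.2,0,9.5],[0,0,0]],[1,[-0.2,0,9.5],[0,0,0]],[1,[-0.2,0,9.5],[0,0,0]],[1,[-0.2,0,9.5],[0,0,0]],[1,[-0.2,0,9.5],[0,0,0]]]'

```text
clock: 59.3
tool_pos: [0.3975, -0.24, 0.0682]
orientation: [-0.157, 3.135, -0.002]
contact_force: [-1.0, 2.7, 10.9]
opening: 0.0204
```

Call:
drive_tool --deltas '[[1,[-1,0,0],[0,0,0]],[1,[-2.5,0,0],[0,0,0]],[1,[-4,0,0],[0,0,0]],[1,[-5.5,0,0],[0,0,0]],[1,[-7,0,0],[0,0,0]],[1,[-8.5,0,0],[0,0,0]],[1,[-10,0,0],[0,0,0]],[1,[-11.5,0,0],[0,0,0]],[1,[-11.5,0,0],[0,0,0]]]'

```text
clock: 60.2
tool_pos: [0.5134, -0.228, 0.0683]
orientation: [-0.158, 3.134, -0.001]
contact_force: [1.4, 2.6, 10.0]
opening: 0.0206
```

```bash
python3 - <<'E'
from h import *
d(cw(.01,0,.066))
E
```

```text
t 60.2 pos [ 0.5134 -0.228   0.0683] open 0.0206 F [ 1.4  2.6 10. ]
to [ 0.608 -0.218  0.066] cm [-9.5   0.05  0.26] turn [-0.1  0.2  0. ]
```

Call:
drive_tool --deltas '[[1,[-1,0,0],[0,0,0]],[1,[-2.5,0,0],[0,0,0]],[1,[-4,0,0],[0,0,0]],[1,[-5.5,0,0],[0,0,0]],[1,[-7,0,0],[0,0,0]],[1,[-8.2,0,0],[0,0,0]],[1,[-9.2,0,0],[0,0,0]],[1,[-9.8,0,0],[0,0,0]],[1,[-9.9,0,0],[0,0,0]],[1,[-9.9,0,0],[0,0,0]]]'

```text
clock: 61.2
tool_pos: [0.6097, -0.2181, 0.0683]
orientation: [-0.157, 3.137, 0.0]
contact_force: [-5.1, 3.9, 9.7]
opening: 0.0205
```

Call:
drive_tool --deltas '[[1,[2.5,0,0],[0,0,0]],[1,[5.5,0,0],[0,0,0]],[1,[8.5,0,0],[0,0,0]],[1,[11.5,0,0],[0,0,0]],[1,[14.5,0,0],[0,0,0]],[1,[17.5,0,0],[0,0,0]],[1,[20,0,0],[0,0,0]],[1,[21.5,0,0],[0,0,0]],[1,[21.5,0,0],[0,0,0]],[1,[21.5,0,0],[0,0,0]],[5,[21.5,0,0],[0,0,0]],[6,[21.5,0,0],[0,0,0]]]'

```text
clock: 62.4
tool_pos: [0.3958, -0.2401, 0.0674]
orientation: [-0.157, 3.137, -0.001]
contact_force: [0.6, -1.0, -0.4]
opening: 0.0487
```

Call:
drive_tool --deltas '[[6,[0,0,-4],[0,0,0]],[6,[0,0,-8],[0,0,0]],[6,[0,0,-12],[0,0,0]],[5,[-4,0,-12],[0,0,0]],[3,[-6,0,-12],[0,0,0]],[1,[-6,0,-12],[0,0,0]],[0,[-6,0,-12],[0,0,0]],[0,[-6,0,-12],[0,0,0]]]'

```text
clock: 63.2
tool_pos: [0.4543, -0.2342, 0.1867]
orientation: [0.156, -3.137, 0.0]
contact_force: [-0.1, -0.5, -0.2]
opening: 0.0001
```

```bash
python3 - <<'E'
from h import *
im=r.camera("side")
cv2.imwrite("pics/p7.png",cv2.resize(im[:,:,::-1].copy(),None,fx=2.6,fy=2.6,interpolation=cv2.INTER_CUBIC)[430:980,500:1300])
sill()
a,b=blob("top",proj("top",(.645,-.319,.057)),5,190),blob("side",proj("side",(.645,-.319,.057)),6,150,im)
print(a,b)
P,e=tri(a[0],b[0]);print(P,e,cf(P),onz("top",a[0],.057))
d((*P[:2],.15))
E
```

```text
side -0.01 27 [-0.0125 -0.0145]
side -0.205 72 [-0.2063 -0.0039]
top -0.01 150 [-0.0102 -0.0001]
top -0.205 66 [-2.025e-01 -1.000e-04]
(array([393.83006993, 192.89615385]), 61) (array([347.1712081 , 323.73812395]), 97)
[ 0.64439104 -0.31995362  0.06126353] 8.295402212401888e-05 [ 0.036  -0.1051] [ 0.64504508 -0.32115885  0.057     ]
t 63.4 pos [ 0.4548 -0.2341  0.1868] open -0.0 F [ 0.8  0.3 -0.1]
to [ 0.644 -0.32   0.15 ] cm [-18.02 -10.42   3.68] turn [-0.  -0.  -0.1]
```

View pics/p7.png

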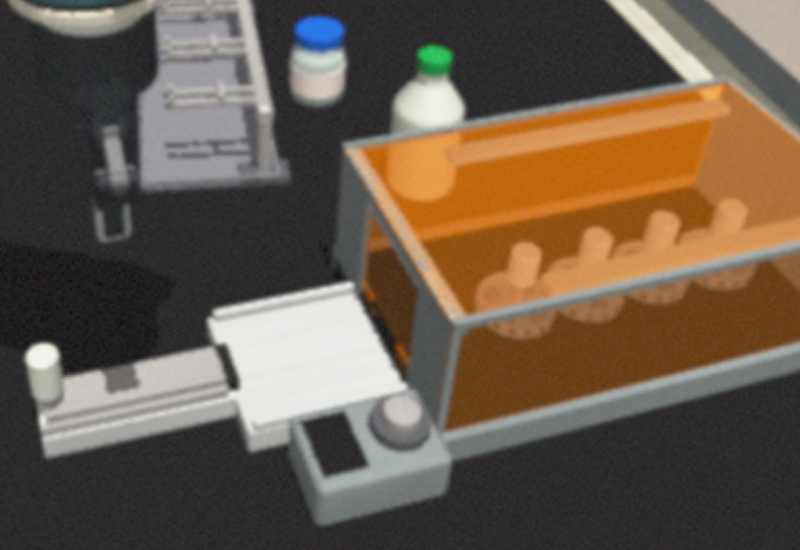

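All four baskets stand upright in the box at about (517,290), (588,275), (657,258) and (722,243). The flap is shut, the bar is back and the sill is empty. That makes 15 pictures viewed. The gripper body would come near the hood, so I'll press the button with the tool tilted 20°.

```bash
python3 - <<'E'
from h import *
T=np.radians(20)
zt=np.array([np.cos(YAW)*np.sin(T),np.sin(YAW)*np.sin(T),-np.cos(T)])
for z in(.13,.079): d(cw(.028,-.105,z)-.022*zt)
E
```

```text
t 63.4 pos [ 0.4548 -0.2341  0.1868] open -0.0 F [ 0.8  0.3 -0.1]
to [ 0.629 -0.321  0.151] cm [-16.47 -10.41   3.62] turn [-0.  -0.  -0.1]
t 63.4 pos [ 0.4548 -0.2341  0.1868] open -0.0 F [ 0.8  0.3 -0.1]
to [ 0.629 -0.321  0.1  ] cm [-16.47 -10.41   8.72] turn [-0.  -0.  -0.1]
```

Call:
drive_tool --deltas '[[0,[-3,-2,0],[0,-4,0]],[0,[-6,-4,0],[0,-8,0]],[0,[-9,-6,0],[0,-12,0]],[0,[-12,-8,0],[0,-16,0]],[0,[-14.5,-9.5,0],[0,-20,0]],[0,[-16.5,-10.4,0],[0,-20,0]],[0,[-16.5,-10.4,3],[0,-20,0]],[0,[-16.5,-10.4,6],[0,-20,0]],[0,[-16.5,-10.4,8],[0,-20,0]],[0,[-16.5,-10.4,8],[0,-20,0]],[0,[-16.5,-10.4,8],[0,-20,0]]]'

```text
clock: 64.5
tool_pos: [0.6298, -0.3212, 0.1073]
orientation: [-0.139, 2.789, 0.024]
contact_force: [-0.3, -0.5, 1.0]
opening: 0.0004
```

```bash
python3 - <<'E'
from h import *
T=np.radians(20)
zt=np.array([np.cos(YAW)*np.sin(T),np.sin(YAW)*np.sin(T),-np.cos(T)])
for z in(.079,.063,.056,.05): d(cw(.028,-.105,z)-.022*zt)
E
```

```text
t 64.5 pos [ 0.6298 -0.3212  0.1073] open 0.0004 F [-0.3 -0.5  1. ]
to [ 0.629 -0.321  0.1  ] cm [ 0.34 -0.01  0.69] turn [-0.  20.  -0.1]
t 64.5 pos [ 0.6298 -0.3212  0.1073] open 0.0004 F [-0.3 -0.5  1. ]
to [ 0.629 -0.321  0.084] cm [ 0.89 -0.01  2.19] turn [-0.  20.  -0.1]
t 64.5 pos [ 0.6298 -0.3212  0.1073] open 0.0004 F [-0.3 -0.5  1. ]
to [ 0.629 -0.321  0.077] cm [ 1.13 -0.01  2.85] turn [-0.  20.  -0.1]
t 64.5 pos [ 0.6298 -0.3212  0.1073] open 0.0004 F [-0.3 -0.5  1. ]
to [ 0.629 -0.321  0.071] cm [ 1.33 -0.01  3.41] turn [-0.  20.  -0.1]
```

Call:
drive_tool --deltas '[[0,[0.35,0,0.7],[0,0,0]],[0,[0.6,0,1.4],[0,0,0]],[0,[0.9,0,2.2],[0,0,0]],[0,[0.9,0,2.2],[0,0,0]]]'

```text
clock: 64.9
tool_pos: [0.6282, -0.3207, 0.0816]
orientation: [-0.139, 2.791, 0.026]
contact_force: [-0.9, -0.4, -1.0]
opening: -0.0001
```

Call:
drive_tool --deltas '[[0,[0.07,0,0.19],[0,0,0]],[0,[0.14,0,0.38],[0,0,0]],[0,[0.14,0,0.38],[0,0,0]]]'

```text
clock: 65.2
tool_pos: [0.6287, -0.3211, 0.0788]
orientation: [-0.139, 2.789, 0.025]
contact_force: [-0.2, 0.7, 0.1]
opening: -0.0
```

Call:
drive_tool --deltas '[[0,[0.07,0,0.19],[0,0,0]],[0,[0.14,0,0.38],[0,0,0]],[0,[0.14,0,0.38],[0,0,0]]]'

```text
clock: 65.5
tool_pos: [0.6286, -0.321, 0.0746]
orientation: [-0.139, 2.79, 0.025]
contact_force: [0.3, 0.0, 0.4]
opening: -0.0003
```

Call:
drive_tool --deltas '[[0,[0.07,0,0.19],[0,0,0]],[0,[0.1,0,0.28],[0,0,0]],[0,[0.1,0,0.28],[0,0,0]]]'

```text
clock: 65.8
tool_pos: [0.6287, -0.321, 0.0717]
orientation: [-0.139, 2.79, 0.025]
contact_force: [0.4, 0.0, 0.8]
opening: 0.0004
```

Call:
drive_tool --deltas '[[0,[0.07,0,0.19],[0,0,0]],[0,[0.1,0,0.28],[0,0,0]],[0,[0.1,0,0.28],[0,0,0]]]'

```text
clock: 66.1
tool_pos: [0.6287, -0.321, 0.0687]
orientation: [-0.139, 2.79, 0.025]
contact_force: [-0.5, -0.2, -0.3]
opening: 0.0002
```

Call:
drive_tool --deltas '[[0,[0.07,0,0.19],[0,0,0]],[0,[0.1,0,0.28],[0,0,0]],[0,[0.1,0,0.28],[0,0,0]]]'

```text
clock: 66.4
tool_pos: [0.629, -0.3211, 0.066]
orientation: [-0.139, 2.789, 0.024]
contact_force: [-0.0, 0.2, 1.5]
opening: -0.0001
```

```bash
python3 - <<'E'
from h import *
d()
im=r.camera("side")
cv2.imwrite("pics/p8.png",cv2.resize(im[:,:,::-1].copy()[260:370,280:420],None,fx=5,fy=5,interpolation=cv2.INTER_CUBIC))
E
```

```text
t 66.4 pos [ 0.629  -0.3211  0.066 ] open -0.0001 F [-0.   0.2  1.5]
```

View pics/p8.png

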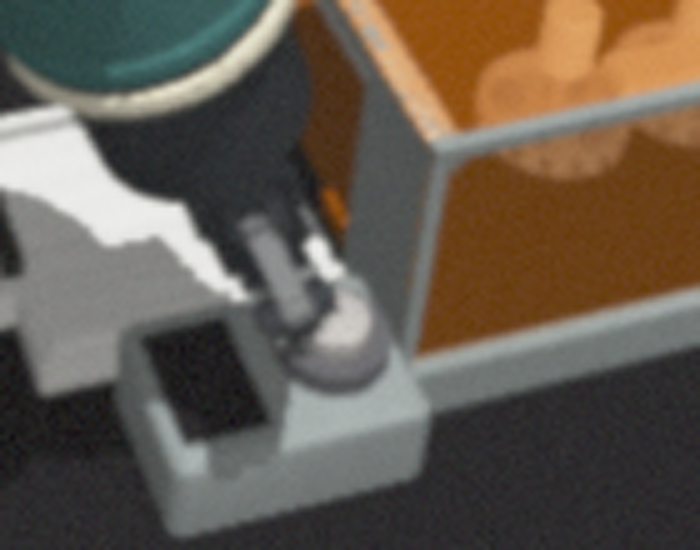

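The fingertip is at about (300,330), at the -x edge of the button whose top is centred at (345,325). The real tips are shorter than assumed. I'll lift, shift 10 mm towards +x and press down in steps.

Call:
drive_tool --deltas '[[0,[-0.4,0,-1.1],[0,0,0]],[0,[-1.3,0,-0.8],[0,0,0]],[0,[-1.3,0,-0.8],[0,0,0]],[0,[-1.1,0,-0.2],[0,0,0]],[0,[-1.1,0,-0.2],[0,0,0]]]'

```text
clock: 66.95
tool_pos: [0.6379, -0.3197, 0.0703]
orientation: [-0.139, 2.791, 0.026]
contact_force: [1.4, 0.5, 1.1]
opening: -0.0001
```

Call:
drive_tool --deltas '[[0,[0.07,0,0.19],[0,0,0]],[0,[0.1,0,0.28],[0,0,0]],[0,[0.1,0,0.28],[0,0,0]]]'

```text
clock: 67.25
tool_pos: [0.6382, -0.32, 0.0684]
orientation: [-0.139, 2.79, 0.025]
contact_force: [-0.6, 0.9, 2.9]
opening: 0.0001
```

Call:
drive_tool --deltas '[[0,[0.07,0,0.19],[0,0,0]],[0,[0.1,0,0.28],[0,0,0]],[0,[0.1,0,0.28],[0,0,0]]]'

```text
clock: 67.55
tool_pos: [0.6385, -0.3201, 0.0657]
orientation: [-0.139, 2.789, 0.024]
contact_force: [-1.9, 0.8, 3.8]
opening: 0.0001
```

The force is rising (2.9 then 3.8 N), so the tip is on the button. I'll keep pressing.

Call:
drive_tool --deltas '[[0,[0.07,0,0.19],[0,0,0]],[0,[0.1,0,0.28],[0,0,0]],[0,[0.1,0,0.28],[0,0,0]]]'

```text
clock: 67.85
tool_pos: [0.6387, -0.3203, 0.0636]
orientation: [-0.139, 2.789, 0.024]
contact_force: [-9.2, 5.1, 19.0]
opening: -0.0002
```

Call:
drive_tool --deltas '[[0,[0.07,0,0.19],[0,0,0]],[0,[0.1,0,0.28],[0,0,0]],[0,[0.1,0,0.28],[0,0,0]]]'

```text
clock: 68.15
tool_pos: [0.639, -0.3205, 0.0627]
orientation: [-0.14, 2.787, 0.023]
contact_force: [-27.0, 9.2, 48.3]
opening: -0.0002
```

The force rose from 3.8 N to 19 N and then 48 N after about 6 mm, so the button is on its stop. I'll lift off and move clear.

Call:
drive_tool --deltas '[[0,[-0.4,0,-1.1],[0,0,0]],[0,[-1.2,0,-3.3],[0,0,0]],[0,[-2,0,-6],[0,0,0]],[0,[-2,0,-10],[0,0,0]],[0,[2,0,-12],[0,0,0]],[0,[6,0,-14],[0,0,0]],[0,[6,0,-14],[0,0,0]],[0,[6,0,-14],[0,0,0]]]'

```text
clock: 68.95
tool_pos: [0.5342, -0.3312, 0.1712]
orientation: [-0.137, 2.789, 0.023]
contact_force: [1.4, -0.4, -0.4]
opening: -0.0002
```

```bash
python3 - 2>/dev/null <<'E'
from h import *
d();sill()
im=r.camera("side");old=cv2.imread("pics/side0.png")[:,:,::-1]
b=blob("side",(347,324),6,150,im);b0=blob("side",(347,324),6,150,old.copy());print("button",b,b0)
for t,p in(("wash_bottle",None),("reagent_jar",None),("basket1",None),("flap_edge",None)):print(t,[(np.round(q["uv"]).tolist(),round(q["confidence"],2)) for q in r.search_frame("side",t)])
# bottle/jar/flap difference vs start
for n,(x0,y0,x1,y1) in dict(jar=(295,165,335,212),bottle=(338,178,378,212)).items():
    print(n,np.abs(im[y0:y1,x0:x1].astype(int)-old[y0:y1,x0:x1]).mean().round(1))
p6=cv2.imread("pics/p6.png")
now=cv2.resize(im[:,:,::-1].copy(),None,fx=2.6,fy=2.6,interpolation=cv2.INTER_CUBIC)[330:930,520:1320]
print("flap region diff",np.abs(now[320:460,345:400].astype(int)-p6[320:460,345:400]).mean())
E
```

```text
t 69.0 pos [ 0.5342 -0.3312  0.1712] open -0.0002 F [ 1.4 -0.4 -0.4]
side -0.01 27 [-0.0124 -0.0145]
top -0.01 150 [-0.0102 -0.0001]
button (array([347.07000224, 323.4469374 ]), 103) (array([347.07800941, 323.45729657]), 105)
wash_bottle [([287.0, 194.0], 0.62), ([358.0, 200.0], 0.56)]
reagent_jar [([315.0, 187.0], 0.77)]
basket1 [([361.0, 204.0], 0.37), ([288.0, 194.0], 0.24)]
flap_edge [([339.0, 278.0], 0.95)]
jar 2.4
bottle 2.2
flap region diff 2.1000865800865802
```

```bash
python3 -c "
from bench import r
print(r.hand_in())"
```

```text
the job is handed in; nothing more can be done
None
```

I loaded all four baskets into the cure box, pressed the start button to its stop and let it go, and handed the job in at about 69 s. `hand_in` gave no verdict.

**Two recoveries**
- **Shallow grip:** the first grip on basket 2 closed too high on the handle, so I regripped lower.
- **Slackened grip:** while basket 2 was being pushed, the gripper lost the bar and basket 2 ended up off-centre beside the flap. I drew the bar back, set the basket on the midline again with a tilted grasp, and repeated the push.

**Last checks**
- **Baskets:** the last picture before pressing shows all four upright in a row inside, with the sill empty.
- **Flap:** it is shut, and the flap area after pressing matches an earlier picture with it shut.
- **Push bar:** it was within about 2.5 mm of fully back before the press. In the final pictures the arm hid its handle, and I had not touched it since.
- **Button:** after about 6 mm of travel the force rose sharply to 48 N (fingertip contact). The button is now back at its starting pixel position.
- **Bystanders:** the jar and wash bottle have not moved.
- **Robot:** the arm is clear and measures no contact force.

**Checks that disagreed**
- The basket detector gave only low-confidence false hits for baskets behind the amber hood, so I judged those from the picture.
- The real fingertips were shorter than I took from `r.tips_ahead`. That explains the missed grasps and a first touch near the button's edge, which did not press it.

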